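Put the punch rack back together and fill it

ROBOT

A 6-joint arm with a two-finger parallel gripper is mounted at the origin on the work surface; the furniture and walls round the work are solid. World frame = base frame: x ahead of the robot, y to its left, z up, the work surface at z = 0. Lengths are in m, angles in rad, forces in N, time in s.
With the tool pointing down it reaches from about 0.425 to 0.95 m from the base axis. Payload 3.5 kg.
Tool frame: the origin (TCP) lies at the very end of the fingers, on their centre line; the grasp point (between the pads) lies 19 mm behind it (ctrl.grip_point_offset is the distance from the TCP to the grasp point, in m); z points along the fingers, y is the line along which they close (so a half turn about z gives the same grasp; the last joint's range is limited). The gripper opens to 85 mm and grips with 20 to 120 N. Pads are 22 mm wide; open, the fingers measure 114 mm over their backs; the gripper's body (76 mm by 85 mm) begins 54 mm behind the grasp point. The pads swing forward as they close: fully open they stand 13 mm farther back than shut.
Start: joints at [1.101, 0.286, 1.577, -0, 1.279, -0.15], TCP at [0.212, 0.641, 0.231] pointing down, gripper open.
Joint ranges: [-2.77, 2.77], [-0.9, 2.22], [0.21, 2.48], [-1.53, 4.67], [0.24, 2.81], [-2.84, 2.84]. Speed limits (rad/s): [2.79, 2.79, 3.14, 3.14, 3.14, 3.14].

INTERFACE

Orientations are given as a unit quaternion [x, y, z, w].
In Python, from plant import ctrl gives the robot as it stands. The module is installed in compiled form; this text tells all that it offers.
- The arm moves only by the shell command python3 -m pendant 'ROWS' [OPENING] [FORCE]. ROWS is JSON, a list of rows, each an object of numbers: "dx", "dy", "dz": the shift along the tool's x, y, z in cm; "twist": the turn about the tool's z in degrees. A call has 1 to 10 rows; each row is the pose to reach, as a shift and turn from the pose commanded when the call began, along the tool's axes at that moment; what a row does not reach only later rows make up. A row lasts 1/8 s, in which the tool goes at most 62.5 mm and 10.7 degrees, less where a joint would pass 70% of its speed; a pose out of reach is approached as far as the arm can. A call with a gripper value outside its range is refused whole. OPENING is the opening in per cent of the stroke, from 0 (shut) to 100 (fully open), set as the call begins (- or left out, the last holds). The fingers move at their own pace and stop on an object; FORCE is the grip in N (left out, the last holds). Time passes only in rows, so rows that repeat a pose let the fingers close. It gives the time, the measured TCP pose, the force, the opening and the grip force at its end, in the units of the state.
- ctrl.get_state(): the state, without advancing time (a new reading comes with each control period).
- ctrl.read_camera(name): name is "side" or "top"; returns a dict with "img" (384x512x3 uint8, red, green, blue), "depth" (384x512 float32, m along the optical axis (not along the pixel's ray), 0 where there is no reading), "camera_matrix" (3x3 intrinsics, pixels), "xyz" and "rotation" of the camera in the world. Camera axes: x right, y up, looking along -z (the intrinsics and any distortion apply to the point x, -y, -z); pixel columns grow to the right and rows downward; lengths in m; the calibration is good to about 2 mm. A picture is of the moment at which its call begins.
- ctrl.sign_off(): hands the job in; it is judged then, once.
The state is a dict: "time": time; "qpos": joint angles; "dq": joint speeds; "joint_efforts": joint torques, N m; "eef_pos": TCP position; "tcp_rot": TCP orientation; "contact_force": force on the tool from outside, world axes, zero at the start; "wrist_torque": the same for the moment, N m; "opening": opening from 0.0 (shut) to 1.0 (fully open); "finger_force": force on a finger pad.
Only numpy, scipy, OpenCV 4.12 (cv2) and the standard library are available. Lean on these libraries where they do the work, as an engineer would, in place of code of your own. Each camera call takes 0.05 s, during which the arm holds its last target. There are 200 camera calls.

TASK

Put the punch rack back together: lay the rubber pad flat on its deck between the four standoffs, then fit the holed cover plate over the standoffs and press it down until all four have clicked through and it sits level on its collars. Then stand every punch that is out on the board upright in the rack, cutting edge down on the pad, through the plate's hole of its own size. Leave the thread spool and the bone folder alone.

Things in the scene. Friction and masses are not known exactly. Their poses are not given: they have to be found in the camera images.
- rack: Punch rack, screwed to the 20 mm plywood board: dark deck 86 x 272 mm, its top 10 mm above the origin (centre of the underside; x across, y along, z up). At (+-18, +-105) mm stand four standoffs: 19 mm collars up to z 50 (the plate's seat), on each a white pin 13.6 mm thick, cone-tipped, up to z 68.5, with two spring balls 2 mm proud at z 58. Low rails at x +-28.5, y +-30 to 80, flank the pad.
- pad: Black rubber pad, loose, flat on the board at the start: 50 (x) x 180 (y) x 8 (z) mm, 140 g. Origin at the centre of its underside, z up. It goes on the rack's deck midway between the rails and standoffs, long axes parallel, either way round; the rails (3.5 mm high, 55 mm apart) are left out for 60 mm at mid length so that fingers can pass.
- plate: Aluminium cover plate, loose, flat on the board at first: 60 (x) x 240 (y) x 5 (z) mm, about 220 g, origin at the centre of the underside, z up. 15 mm standoff holes at (+-18, +-105) mm, four punch holes along its middle line, black press pads 30 x 18 mm on top at y +-82, 2.5 mm high. Laid on, it rests 11 mm above its seat; about 12 N on a press pad clicks that end home. Either way round is right.
- plate_hole0 (a point): mouth of the plate's smallest punch hole, a round through hole 17 mm in diameter: centre of the hole, level with the plate's top face, at (0, -60, 5) mm in the plate's frame
- plate_hole1 (a point): mouth of the plate's first middle punch hole, a round through hole 21 mm in diameter: centre of the hole, level with the plate's top face, at (0, -20, 5) mm in the plate's frame
- plate_hole2 (a point): mouth of the plate's second middle punch hole, a round through hole 21 mm in diameter: centre of the hole, level with the plate's top face, at (0, 20, 5) mm in the plate's frame
- plate_hole3 (a point): mouth of the plate's largest punch hole, a round through hole 25 mm in diameter: centre of the hole, level with the plate's top face, at (0, 60, 5) mm in the plate's frame
- punch_small: steel hole punch standing upright on its cutting edge on the board: a straight rod 113 mm long, 12.4 mm in diameter, black, the thinnest. 120 g. Origin at the centre of its lower end, z up along the rod. Belongs in the smallest hole, plate_hole0. It must stand in the rack the same way up. Absent in some starts.
- punch_mid_a: steel hole punch standing upright on its cutting edge on the board: a straight rod 113 mm long, 15 mm in diameter, bright steel. 120 g. Origin at the centre of its lower end, z up along the rod. Belongs in either middle hole, plate_hole1 or plate_hole2, whichever is free. It must stand in the rack the same way up. Absent in some starts.
- punch_mid_b: steel hole punch standing upright on its cutting edge on the board: a straight rod 113 mm long, 16 mm in diameter, bright steel. 120 g. Origin at the centre of its lower end, z up along the rod. Belongs in either middle hole, plate_hole1 or plate_hole2, whichever is free. It must stand in the rack the same way up. Absent in some starts.
- punch_large: steel hole punch standing upright on its cutting edge on the board: a straight rod 113 mm long, 20 mm in diameter, black, the thickest. 120 g. Origin at the centre of its lower end, z up along the rod. Belongs in the largest hole, plate_hole3. It must stand in the rack the same way up. Absent in some starts.
- thread_spool: wooden spool of thread, 45 mm in diameter and 59 mm high, standing on the far left part of the board; not to be disturbed. Origin at the centre of its underside.
- bone_folder: flat bone folder, 20 x 149 x 9 mm, lying on the far right part of the board behind the rack; not to be disturbed. Origin at the centre of its underside.

How it is judged:
On the way, in this order (a step that is already met when the one before it is completed fails the run):
1. the pad lies flat on the deck between the rails and the standoffs (z of pad in the frame of rack between 0.008 and 0.0125 m and x of pad in the frame of rack between -0.007 and 0.007 m and y of pad in the frame of rack between -0.012 and 0.012 m and angle between pad's own z axis and vertical below 0.04 rad and angle between the x axis of pad and the x axis of rack, either way round below 0.09 rad), for 0.2 s.
2. the cover plate has clicked through on all four standoffs, with the pad under it (all of step 1 and horizontal distance between plate and rack below 0.005 m and angle between the x axis of plate and the x axis of rack, either way round below 0.04 rad and z of plate in the frame of rack between 0.047 and 0.0525 m and angle between plate's own z axis and vertical below 0.02 rad), for 0.2 s.
At the end, for the whole second after the job is handed in: The pad lies on the deck, within 7 mm across and 12 mm along of the middle; the plate sits clicked down on all four collars, level within 0.02 rad; every punch present stands on the pad through its own hole, within 9 mm of the hole's centre, upright within 0.12 rad and at rest (all of step 2 and z of punch_small in the frame of rack between 0.014 and 0.023 m and angle between each of punch_small, punch_mid_a, punch_mid_b, punch_large's own z axis and vertical below 0.12 rad and horizontal distance between punch_small and plate_hole0 below 0.009 m and linear speed of each of punch_small, punch_mid_a, punch_mid_b, punch_large below 0.02 m/s and z of punch_mid_a in the frame of rack between 0.014 and 0.023 m and (horizontal distance between punch_mid_a and plate_hole1 below 0.009 m or horizontal distance between punch_mid_a and plate_hole2 below 0.009 m) and z of punch_mid_b in the frame of rack between 0.014 and 0.023 m and (horizontal distance between punch_mid_b and plate_hole1 below 0.009 m or horizontal distance between punch_mid_b and plate_hole2 below 0.009 m) and z of punch_large in the frame of rack between 0.014 and 0.023 m and horizontal distance between punch_large and plate_hole3 below 0.009 m); the robot touches nothing.
It fails at once if the thread spool or the bone folder is shoved more than 3 cm or the spool knocked over (distance of any of thread_spool, bone_folder from where it was at the start of the episode above 0.03 m or angle between thread_spool's own z axis and vertical above 0.5 rad).
Of punch_small, punch_mid_a, punch_mid_b, punch_large only 2 to 4 are there at a start; the rules pass over those that are not, and their reading is None.
At some moment in a run one of plate may be knocked a few centimetres aside while the robot is not near it.
It also fails if it takes over 210 s, if anything falls off the work surface, if the arm or the gripper's body presses on something with over 40 N, if the wrist force passes 120 N, or if a joint passes its speed limit or range.

## Working session

There is one attempt and no reset: what is moved stays moved. The work goes in short steps, Python scripts to look and compute and a shell command to move; the robot and the scene stay as the last step left them, time stands still between calls to the robot, and variables do not carry over. Pictures are saved under pics/ and viewed, at most 14 in all, crops included, and the job is handed in when it is done.

```bash
mkdir -p pics
cat > h.py <<'E'
import numpy as np, cv2, json
from plant import ctrl
def shot(name,fn=None):
    c=ctrl.read_camera(name)
    if fn: cv2.imwrite('pics/'+fn,cv2.cvtColor(c['img'],cv2.COLOR_RGB2BGR))
    return c
def R(c):
    r=np.array(c['rotation'],float)
    return r if r.shape==(3,3) else __import__('scipy.spatial.transform',fromlist=['x']).Rotation.from_quat(r).as_matrix()
def ray(c,uv):
    K=np.array(c['camera_matrix']);d=np.linalg.inv(K)@np.array([uv[0],uv[1],1.])
    return np.array(c['xyz']),R(c)@np.array([d[0],-d[1],-d[2]])
def onz(c,uv,z):
    o,d=ray(c,uv);return o+d*(z-o[2])/d[2]
def cloud(c):
    K=np.array(c['camera_matrix']);D=c['depth'];v,u=np.mgrid[:D.shape[0],:D.shape[1]]
    x=(u-K[0,2])/K[0,0]*D;y=(v-K[1,2])/K[1,1]*D
    return np.stack([x,-y,-D],-1)@R(c).T+np.array(c['xyz'])
E
python3 - <<'E'
from h import *
for n in('top','side'):
    c=shot(n,n+'0.png');print(n,c['xyz'],np.round(R(c),3).tolist(),np.array(c['camera_matrix']).tolist(),[k for k in c])
s=ctrl.get_state();print(s['eef_pos'],s['tcp_rot'],s['contact_force'],s['opening'])
E
```

```text
top [0.41167737 0.23772501 0.95577312] [[0.021, 0.989, -0.145], [-0.999, 0.024, 0.021], [0.024, 0.144, 0.989]] [[367.08718396753324, 0.0, 259.93798333294416], [0.0, 367.08718396753324, 187.39517848125826], [0.0, 0.0, 1.0]] ['img', 'depth', 'camera_matrix', 'xyz', 'rotation']
side [ 0.17586636 -0.46560788  0.47606068] [[0.884, 0.23, -0.407], [-0.467, 0.414, -0.781], [-0.011, 0.881, 0.473]] [[357.4365442585495, 0.0, 249.3754242574849], [0.0, 357.4365442585495, 191.71320964678605], [0.0, 0.0, 1.0]] ['img', 'depth', 'camera_matrix', 'xyz', 'rotation']
[0.21190034 0.64025322 0.23004095] [ 1.59197896e-01  9.87246084e-01 -1.04419675e-03 -3.29682707e-04] [-0.858332    0.7744991  -0.72657446] 1.003929588100656
```

View pics/top0.png

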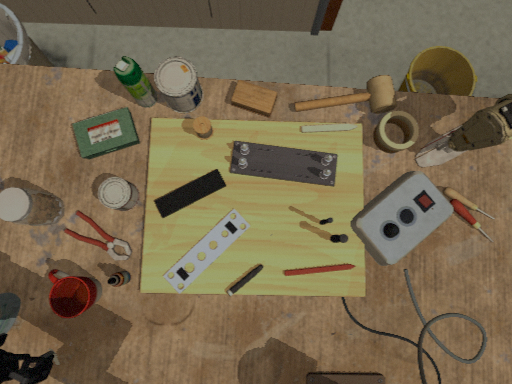

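View pics/side0.png

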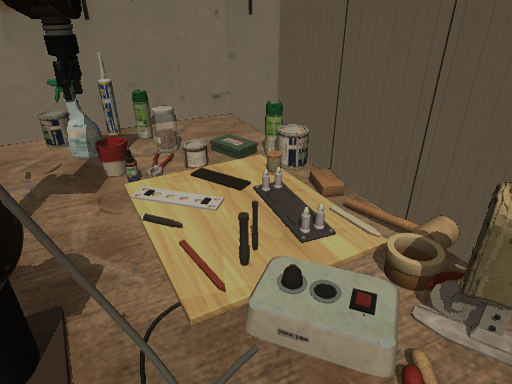

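The top view shows the rack at about (284,163), the pad (190,193), the plate (207,251), and two standing black punches with heads at (328,221) and (343,239). No bright ones are out. The spool is at (202,128) and the folder at (328,128). The lying pen and pencil are distractors.

```bash
cat > meas.py <<'E'
from h import *
def blob(m,seed):
    n,l,s,ce=cv2.connectedComponentsWithStats(m.astype(np.uint8))
    i=min((i for i in range(1,n) if s[i,4]>25),key=lambda i:np.hypot(*(ce[i]-seed)))
    return (l==i).astype(np.uint8)
def rect(c,b,z):
    k,_=cv2.findContours(b,cv2.RETR_EXTERNAL,cv2.CHAIN_APPROX_NONE)
    k=max(k,key=cv2.contourArea)[:,0]
    p=np.array([onz(c,q,z)[:2] for q in k])*1000
    (x,y),(w,h),a=cv2.minAreaRect(p.astype(np.float32))
    a=a if h>w else a+90   # angle of long axis = a+90 ; x-axis(short)= a
    return np.round([x,y,w,h,(a+90)%180],1)   # long-axis angle deg
E
python3 - <<'E'
from meas import *
c=shot('top');im=c['img'];hsv=cv2.cvtColor(im,cv2.COLOR_RGB2HSV);V=hsv[...,2].astype(int);S=hsv[...,1].astype(int)
P=cloud(c)
dark=V<85
print('pad',rect(c,blob(dark,(190,193)),.028))
b=blob((V<110),(284,163));print('rack',rect(c,b,.03),b.sum())
w=(S<60)&(V>140);b=blob(w,(207,251));b=cv2.morphologyEx(b,cv2.MORPH_CLOSE,np.ones((9,9)));print('plate',rect(c,b,.025))
for s in((329,221),(343,239)):
    b=blob(V<70,s);ys,xs=np.nonzero(b);h=P[b>0];print('punch',b.sum(),xs.min(),xs.max(),ys.min(),ys.max(),np.round(np.percentile(h[:,2],[5,50,95]),3),np.round(onz(c,(xs.mean(),ys.mean()),.133),3))
crop=im[110:300,140:370];cv2.imwrite('pics/crop0.png',cv2.cvtColor(cv2.resize(crop,None,fx=3.4,fy=3.1,interpolation=cv2.INTER_CUBIC),cv2.COLOR_RGB2BGR))
# rack pins in top by height
m=(P[...,2]>.065)&(P[...,2]<.1);m[:, :225]=0;m[:,350:]=0;m[:130]=0;m[190:]=0
n,l,s,ce=cv2.connectedComponentsWithStats(m.astype(np.uint8))
for i in range(1,n):
    q=P[l==i]; print('pin',s[i,4],np.round(ce[i],1),np.round(q.mean(0),3),round(q[:,2].max(),3))
m=(P[...,2]>.10)&(P[...,2]<.15);m[:200]=0;m[260:]=0;m[:,:300]=0;m[:,360:]=0
n,l,s,ce=cv2.connectedComponentsWithStats(m.astype(np.uint8))
for i in range(1,n):
    q=P[l==i]; print('hd',s[i,4],np.round(ce[i],1),np.round(q.mean(0),3),round(q[:,2].max(),3))
E
```

```text
pad [529.7 396.   51.  178.8 119. ]
rack [612.  159.9 271.4  86.3  83.9] 3267
plate [386.8 347.6  61.7 240.9 135.2]
punch 49 320 331 218 223 [0.052 0.112 0.135] [0.46  0.071 0.133]
punch 111 330 347 234 241 [0.049 0.118 0.134] [0.422 0.043 0.133]
pin 50 [243.5 147.2] [0.639 0.262 0.078] 0.093
pin 46 [327.4 158.1] [0.617 0.055 0.078] 0.089
pin 47 [241.6 161.1] [0.604 0.266 0.078] 0.091
pin 49 [326.1 172.1] [0.582 0.059 0.078] 0.091
hd 33 [328.7 220.2] [0.462 0.063 0.127] 0.136
hd 78 [342.1 238. ] [0.422 0.034 0.129] 0.137
```

View pics/crop0.png

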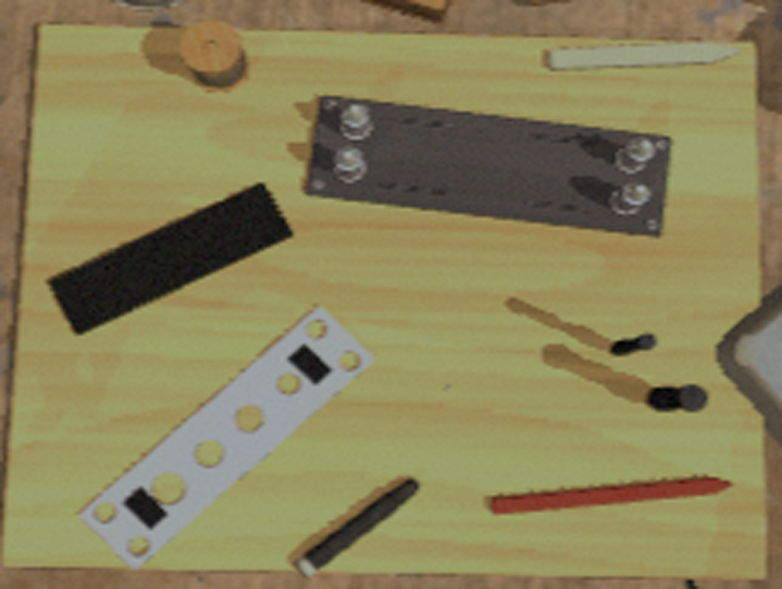

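```bash
cat > go.py <<'E'
import sys
from h import *
from scipy.spatial.transform import Rotation as Ro
# args: x y z yaw(deg of tool y, mod 180)   mm
x,y,z,yaw=map(float,sys.argv[1:5])
s=ctrl.get_state();M=Ro.from_quat(s['tcp_rot']).as_matrix();p=np.array(s['eef_pos'])
cur=np.degrees(np.arctan2(M[1,1],M[0,1]));d=(yaw-cur+90)%180-90
print('t',s['time'],'tcp',np.round(p*1000,1),'yaw',round(cur,1),'q6',round(s['qpos'][5],2),'F',np.round(s['contact_force'],1),'op',round(s['opening'],3),'ff',np.round(s['finger_force'],1),'tilt',round(float(M[2,2]),4))
print('shift cm',np.round(M.T@(np.array([x,y,z])/1000-p)*100,2),'twist',round(-d,1))
E
python3 go.py 529.7 396 60 29
```

```text
t 0.15 tcp [211.9 640.3 230.2] yaw 71.7 q6 -0.15 F [-0.8  0.  -0.4] op 1.0 ff 0.0 tilt -1.0
shift cm [-37.85 -13.17  17.04] twist 42.7
```

```bash
python3 -m pendant '[{"dx":-37.9,"dy":-13.2,"dz":6,"twist":42.7},{"dx":-37.9,"dy":-13.2,"dz":6,"twist":42.7},{"dx":-37.9,"dy":-13.2,"dz":6,"twist":42.7},{"dx":-37.9,"dy":-13.2,"dz":6,"twist":42.7},{"dx":-37.9,"dy":-13.2,"dz":6,"twist":42.7},{"dx":-37.9,"dy":-13.2,"dz":6,"twist":42.7},{"dx":-37.9,"dy":-13.2,"dz":6,"twist":42.7},{"dx":-37.9,"dy":-13.2,"dz":15,"twist":42.7},{"dx":-37.9,"dy":-13.2,"dz":18,"twist":42.7},{"dx":-37.9,"dy":-13.2,"dz":18,"twist":42.7}]' 80
python3 go.py 529.7 396 26 29
```

```text
time: 1.4
eef_pos: [0.5259, 0.3936, 0.0445]
tcp_rot: [0.508, 0.861, -0.006, -0.004]
contact_force: [-0.4, 0.0, 0.1]
opening: 0.801
finger_force: 0.0
t 1.4 tcp [525.9 393.6  44.5] yaw 29.0 q6 -0.02 F [-0.4  0.   0.1] op 0.801 ff 0.0 tilt -0.9999
shift cm [0.02 0.47 1.84] twist -0.0
```

```bash
python3 -m pendant '[{"dz":0},{"dz":0},{"dz":0.6},{"dz":1.2},{"dz":1.2},{"dz":1.2}]' 72
python3 go.py 529.7 396 20 29
```

```text
t 1.4 tcp [525.9 393.6  44.5] yaw 29.0 q6 -0.02 F [-0.4  0.   0.1] op 0.801 ff 0.0 tilt -0.9999
shift cm [0.02 0.48 2.44] twist -0.0$[0]: bad value
```

Run:
```python
from h import *
c=shot('side','s1.png');im=c['img'][130:230,100:320]
cv2.imwrite('pics/s1c.png',cv2.cvtColor(cv2.resize(im,None,fx=3.5,fy=3.5,interpolation=cv2.INTER_CUBIC),cv2.COLOR_RGB2BGR))
```

```text
(no output)
```

View pics/s1c.png

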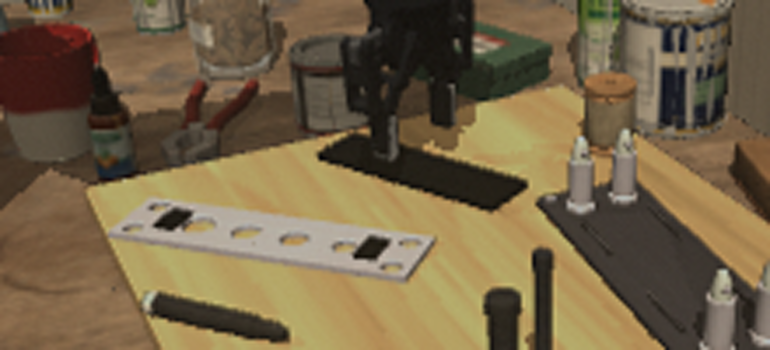

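The gripper straddles the middle of the pad, at crop (410,140). The rejected row is avoided by leaving out zeros.

```bash
python3 -m pendant '[{"dy":0.2,"dz":0.1},{"dy":0.2,"dz":0.1},{"dy":0.2,"dz":0.8},{"dy":0.2,"dz":1.4},{"dy":0.2,"dz":1.4},{"dy":0.2,"dz":1.4}]' 72
python3 go.py 529.7 396 20 29
```

```text
t 1.45 tcp [528.7 395.3  48.9] yaw 29.0 q6 -0.02 F [ 0.1 -0.7  0.4] op 0.801 ff 0.0 tilt -1.0
shift cm [0.01 0.14 2.89] twist -0.0$[0]: bad value
```

```bash
python3 -m pendant '[{"dx":0,"dy":0.1,"dz":0.8,"twist":0},{"dx":0,"dy":0.1,"dz":1.6,"twist":0},{"dx":0,"dy":0.1,"dz":1.9,"twist":0},{"dx":0,"dy":0.1,"dz":1.9,"twist":0},{"dx":0,"dy":0.1,"dz":1.9,"twist":0}]' 72
python3 go.py 529.7 396 20 29
```

```text
time: 2.08
eef_pos: [0.5315, 0.3969, 0.0328]
tcp_rot: [0.508, 0.862, 0.0, 0.0]
contact_force: [-0.3, -0.8, -0.7]
opening: 0.721
finger_force: 0.0
t 2.075 tcp [531.5 396.9  32.8] yaw 29.0 q6 -0.02 F [-0.3 -0.8 -0.7] op 0.721 ff 0.0 tilt -1.0
shift cm [ 0.01 -0.2   1.28] twist -0.0
```

```bash
python3 -m pendant '[{"dx":0,"dy":-0.1,"dz":0.5,"twist":0},{"dx":0,"dy":-0.1,"dz":0.9,"twist":0},{"dx":0,"dy":-0.1,"dz":1.2,"twist":0},{"dx":0,"dy":-0.1,"dz":1.2,"twist":0},{"dx":0,"dy":-0.1,"dz":1.2,"twist":0}]' 72
python3 go.py 529.7 396 20 29
python3 - <<'E'
from h import *
c=shot('side','s2.png');im=c['img'][140:200,180:260]
cv2.imwrite('pics/s2c.png',cv2.cvtColor(cv2.resize(im,None,fx=8,fy=8,interpolation=cv2.INTER_CUBIC),cv2.COLOR_RGB2BGR))
E
```

```text
time: 2.7
eef_pos: [0.5305, 0.3963, 0.0204]
tcp_rot: [0.508, 0.862, 0.0, 0.0]
contact_force: [-0.9, 0.3, 0.4]
opening: 0.718
finger_force: 0.0
t 2.7 tcp [530.5 396.3  20.4] yaw 29.0 q6 -0.02 F [-0.9  0.3  0.4] op 0.718 ff 0.0 tilt -1.0
shift cm [ 0.01 -0.09  0.04] twist -0.0
```

View pics/s2c.png

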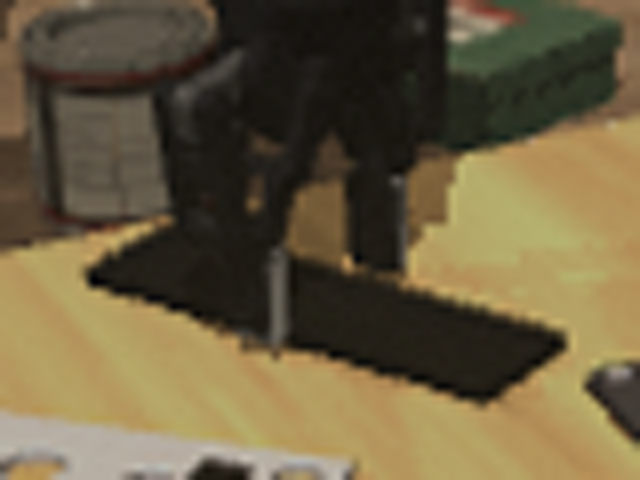

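The near fingertip, at crop (275,350), is beside the pad edge just above the board. I'll lower 2 mm and close.

```bash
python3 -m pendant '[{"dx":0,"dy":-0.1,"dz":0.2,"twist":0},{"dx":0,"dy":-0.1,"dz":0.2,"twist":0}]' 72 40
python3 -m pendant '[{"dx":0,"dy":0,"dz":0,"twist":0},{"dx":0,"dy":0,"dz":0,"twist":0},{"dx":0,"dy":0,"dz":0,"twist":0},{"dx":0,"dy":0,"dz":0,"twist":0}]' 50 40
```

```text
time: 3.0
eef_pos: [0.5294, 0.3957, 0.0181]
tcp_rot: [0.508, 0.862, -0.0, -0.0]
contact_force: [-0.1, 0.0, -0.6]
opening: 0.718
finger_force: 0.0
time: 3.5
eef_pos: [0.5298, 0.396, 0.0186]
tcp_rot: [0.508, 0.862, 0.0, 0.0]
contact_force: [0.9, 0.5, 2.2]
opening: 0.571
finger_force: 42.4
```

```bash
python3 -m pendant '[{"dx":0,"dy":0,"dz":-1,"twist":0},{"dx":0,"dy":0,"dz":-3,"twist":0},{"dx":0,"dy":0,"dz":-6,"twist":0},{"dx":0,"dy":0,"dz":-9.5,"twist":0},{"dx":0,"dy":0,"dz":-10,"twist":0},{"dx":0,"dy":0,"dz":-10,"twist":0}]'
python3 go.py 612 160 119 -6.1
python3 - <<'E'
from h import *
c=shot('side','s3.png');im=c['img'][80:230,150:350]
cv2.imwrite('pics/s3c.png',cv2.cvtColor(cv2.resize(im,None,fx=4,fy=4,interpolation=cv2.INTER_CUBIC),cv2.COLOR_RGB2BGR))
E
```

```text
time: 4.25
eef_pos: [0.5295, 0.3958, 0.1186]
tcp_rot: [0.508, 0.862, 0.0, 0.0]
contact_force: [0.5, 0.2, -2.0]
opening: 0.565
finger_force: 42.1
t 4.25 tcp [529.5 395.8 118.6] yaw 29.0 q6 -0.02 F [ 0.5  0.2 -2. ] op 0.565 ff 42.1 tilt -1.0
shift cm [-24.62  -4.2   -0.05] twist 35.1
```

View pics/s3c.png

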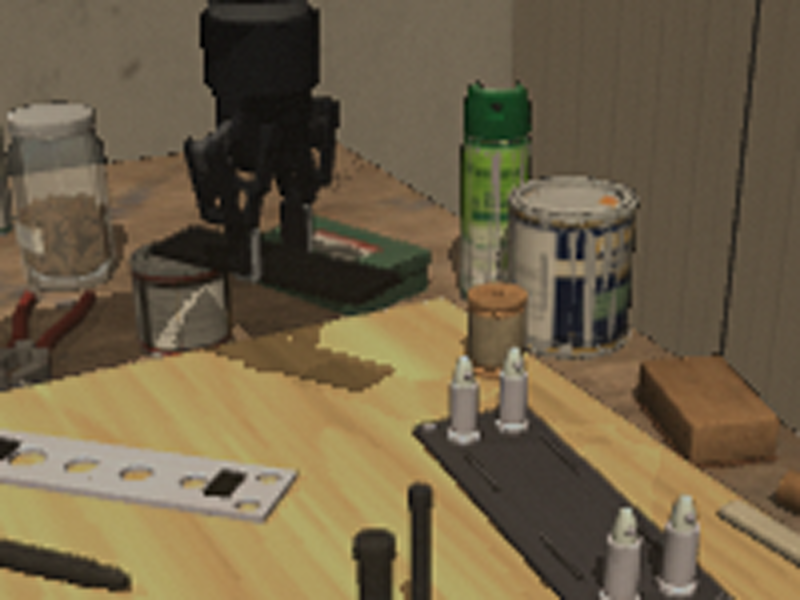

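The pad is held level. Carry it over the rack.

```bash
python3 -m pendant '[{"dx":-4,"dy":-0.7,"dz":0,"twist":6},{"dx":-9,"dy":-1.5,"dz":0,"twist":13},{"dx":-14,"dy":-2.4,"dz":0,"twist":20},{"dx":-19,"dy":-3.2,"dz":0,"twist":28},{"dx":-23,"dy":-4,"dz":0,"twist":33},{"dx":-24.6,"dy":-4.2,"dz":0,"twist":35.1},{"dx":-24.6,"dy":-4.2,"dz":0,"twist":35.1},{"dx":-24.6,"dy":-4.2,"dz":0,"twist":35.1},{"dx":-24.6,"dy":-4.2,"dz":0,"twist":35.1}]'
python3 go.py 612 160 40 -6.1
python3 - <<'E'
from meas import *
c=shot('top','t3.png');P=cloud(c)
m=(P[...,2]>.105)&(P[...,2]<.133);m=m&(c['img'].max(-1)<85)
cv2.imwrite('pics/t3c.png',cv2.cvtColor(cv2.resize(c['img'][100:260,180:400],None,fx=3.5,fy=3.5,interpolation=cv2.INTER_CUBIC),cv2.COLOR_RGB2BGR))
E
```

```text
time: 5.42
eef_pos: [0.6114, 0.1617, 0.1181]
tcp_rot: [0.743, 0.669, -0.0, -0.0]
contact_force: [1.1, -0.0, -1.2]
opening: 0.573
finger_force: 42.1
t 5.425 tcp [611.4 161.7 118.1] yaw -6.0 q6 0.2 F [ 1.1 -0.  -1.2] op 0.573 ff 42.1 tilt -1.0
shift cm [-0.16  0.08  7.81] twist 0.1
```

View pics/t3c.png

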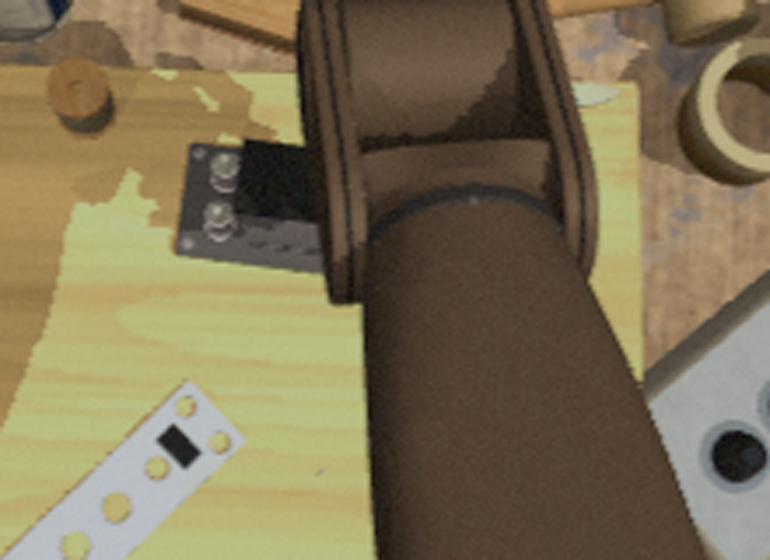

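```bash
python3 -m pendant '[{"dx":-0.16,"dy":0.08,"dz":3,"twist":0},{"dx":-0.16,"dy":0.08,"dz":6,"twist":0},{"dx":-0.16,"dy":0.08,"dz":7.5,"twist":0},{"dx":-0.16,"dy":0.08,"dz":8,"twist":0},{"dx":-0.16,"dy":0.08,"dz":8,"twist":0},{"dx":-0.16,"dy":0.08,"dz":8.3,"twist":0},{"dx":-0.16,"dy":0.08,"dz":8.6,"twist":0},{"dx":-0.16,"dy":0.08,"dz":8.6,"twist":0}]'
python3 go.py 612 160 29 -6.1
```

```text
time: 6.48
eef_pos: [0.6126, 0.1586, 0.0323]
tcp_rot: [0.744, 0.668, -0.0, -0.0]
contact_force: [-0.5, 0.1, -1.6]
opening: 0.57
finger_force: 42.1
t 6.475 tcp [612.6 158.6  32.3] yaw -6.1 q6 0.2 F [-0.5  0.1 -1.6] op 0.57 ff 42.1 tilt -1.0
shift cm [ 0.14 -0.07  0.33] twist -0.0
```

```bash
python3 -m pendant '[{"dx":0.1,"dy":-0.05,"dz":0.15,"twist":0},{"dx":0.1,"dy":-0.05,"dz":0.3,"twist":0},{"dx":0.1,"dy":-0.05,"dz":0.3,"twist":0},{"dx":0.1,"dy":-0.05,"dz":0.3,"twist":0}]'
python3 go.py 612 160 28.5 -6.1
python3 - <<'E'
from h import *
c=shot('side','s5.png');im=c['img'][150:260,230:360]
cv2.imwrite('pics/s5c.png',cv2.cvtColor(cv2.resize(im,None,fx=5.4,fy=5.4,interpolation=cv2.INTER_CUBIC),cv2.COLOR_RGB2BGR))
E
```

```text
time: 6.98
eef_pos: [0.6122, 0.1597, 0.0293]
tcp_rot: [0.744, 0.668, -0.0, -0.0]
contact_force: [0.1, 0.1, -1.0]
opening: 0.571
finger_force: 42.1
t 6.975 tcp [612.2 159.7  29.3] yaw -6.1 q6 0.2 F [ 0.1  0.1 -1. ] op 0.571 ff 42.1 tilt -1.0
shift cm [ 0.03 -0.03  0.08] twist -0.0
```

View pics/s5c.png

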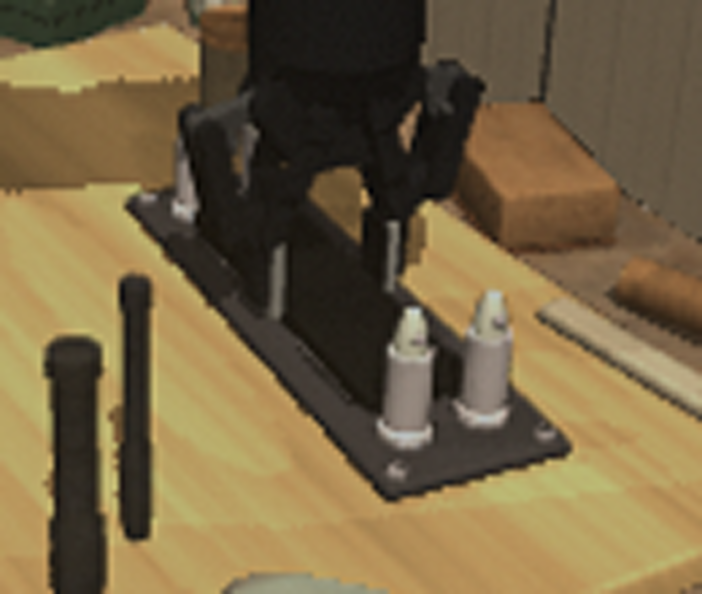

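The pad sits in the rack between the collars. Release and lift clear.

```bash
python3 -m pendant '[{"dx":0,"dy":0,"dz":0.08,"twist":0},{"dx":0,"dy":0,"dz":0.08,"twist":0}]'
python3 -m pendant '[{"dx":0,"dy":0,"dz":0,"twist":0},{"dx":0,"dy":0,"dz":0,"twist":0},{"dx":0,"dy":0,"dz":0,"twist":0},{"dx":0,"dy":0,"dz":-2,"twist":0},{"dx":0,"dy":0,"dz":-7,"twist":0},{"dx":0,"dy":0,"dz":-12,"twist":0},{"dx":0,"dy":0,"dz":-12,"twist":0},{"dx":0,"dy":0,"dz":-12,"twist":0}]' 72
python3 go.py 386.8 347.6 120 45.2
```

```text
time: 7.28
eef_pos: [0.6124, 0.1597, 0.0286]
tcp_rot: [0.744, 0.668, 0.0, 0.0]
contact_force: [-0.1, -0.5, -1.1]
opening: 0.568
finger_force: 42.1
time: 8.28
eef_pos: [0.6123, 0.1597, 0.1495]
tcp_rot: [0.744, 0.668, 0.0, 0.0]
contact_force: [-0.1, 0.5, -0.1]
opening: 0.718
finger_force: 0.0
t 8.275 tcp [612.3 159.7 149.5] yaw -6.1 q6 0.2 F [-0.1  0.5 -0.1] op 0.718 ff 0.0 tilt -1.0
shift cm [ 16.28 -24.42   2.93] twist -51.3
```

```bash
cat > plate.py <<'E'
from meas import *
def plate(c,seed=(207,251),z=.025):
    hsv=cv2.cvtColor(c['img'],cv2.COLOR_RGB2HSV);V=hsv[...,2].astype(int);S=hsv[...,1].astype(int)
    b=blob((S<60)&(V>140),seed);b=cv2.morphologyEx(b,cv2.MORPH_CLOSE,np.ones((9,9)));return rect(c,b,z)
E
python3 -c "
from plate import *
c=shot('top','t4.png');print(plate(c))"
```

```text
[386.5 347.3  62.6 242.6 135.2]
```

```bash
python3 -m pendant '[{"dx":4,"dy":-6,"dz":0,"twist":-10},{"dx":8,"dy":-12,"dz":0,"twist":-20},{"dx":12,"dy":-18,"dz":0,"twist":-30},{"dx":16.3,"dy":-24.4,"dz":0,"twist":-41},{"dx":16.3,"dy":-24.4,"dz":2,"twist":-51.3},{"dx":16.3,"dy":-24.4,"dz":5,"twist":-51.3},{"dx":16.3,"dy":-24.4,"dz":5,"twist":-51.3},{"dx":16.3,"dy":-24.4,"dz":5,"twist":-51.3}]' 84
python3 go.py 386.8 347.6 20 45.2
python3 - <<'E'
from plate import *
c=shot('top','t5.png')
V=c['img'].max(-1)
cv2.imwrite('pics/t5c.png',cv2.cvtColor(cv2.resize(c['img'][110:310,140:370],None,fx=3,fy=3,interpolation=cv2.INTER_CUBIC),cv2.COLOR_RGB2BGR))
b=blob(V<42,(284,163));print(b.sum(),'pad',rect(c,b,.038))
E
```

```text
time: 9.32
eef_pos: [0.3873, 0.3475, 0.0985]
tcp_rot: [0.382, 0.924, -0.0, -0.0]
contact_force: [0.0, 0.1, 0.6]
opening: 0.841
finger_force: 0.0
t 9.325 tcp [387.3 347.5  98.5] yaw 45.1 q6 -0.25 F [0.  0.1 0.6] op 0.841 ff 0.0 tilt -1.0
shift cm [ 0.04 -0.02  7.85] twist -0.1
1362 pad [612.1 160.4 182.3  52.9  84.5]
```

View pics/t5c.png

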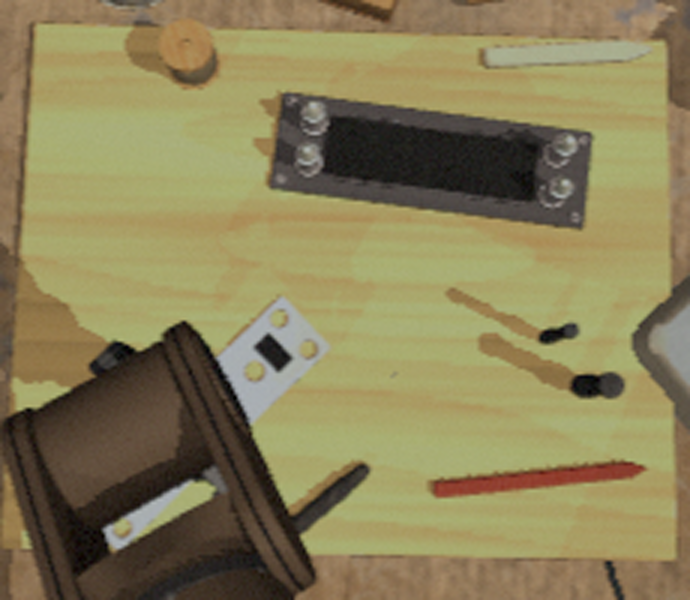

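```bash
python3 -m pendant '[{"dx":0,"dy":0,"dz":4,"twist":0},{"dx":0,"dy":0,"dz":7,"twist":0},{"dx":0,"dy":0,"dz":8,"twist":0},{"dx":0,"dy":0,"dz":8.2,"twist":0},{"dx":0,"dy":0,"dz":8.2,"twist":0}]' 80 30
python3 -m pendant '[{"dx":0,"dy":0,"dz":0,"twist":0},{"dx":0,"dy":0,"dz":0.1,"twist":0},{"dx":0,"dy":0,"dz":0.15,"twist":0},{"dx":0,"dy":0,"dz":0.15,"twist":0}]' 76 30
```

```text
time: 10.0
eef_pos: [0.3882, 0.3483, 0.0179]
tcp_rot: [0.381, 0.924, 0.001, 0.001]
contact_force: [-0.0, -0.4, 0.5]
opening: 0.798
finger_force: 0.0
time: 10.5
eef_pos: [0.3869, 0.3477, 0.015]
tcp_rot: [0.381, 0.924, -0.0, -0.0]
contact_force: [-0.5, 0.1, 0.3]
opening: 0.759
finger_force: 0.0
```

```bash
python3 -m pendant '[{"dx":0,"dy":0,"dz":0.1,"twist":0},{"dx":0,"dy":0,"dz":0.1,"twist":0},{"dx":0,"dy":0,"dz":0.1,"twist":0}]'
python3 -m pendant '[{"dx":0,"dy":0,"dz":0,"twist":0},{"dx":0,"dy":0,"dz":0,"twist":0},{"dx":0,"dy":0,"dz":0,"twist":0},{"dx":0,"dy":0,"dz":0,"twist":0}]' 55 50
python3 -m pendant '[{"dx":0,"dy":0,"dz":-1,"twist":0},{"dx":0,"dy":0,"dz":-3,"twist":0},{"dx":0,"dy":0,"dz":-6,"twist":0},{"dx":0,"dy":0,"dz":-9.5,"twist":0},{"dx":0,"dy":0,"dz":-13,"twist":0},{"dx":0,"dy":0,"dz":-13.5,"twist":0},{"dx":0,"dy":0,"dz":-13.5,"twist":0},{"dx":0,"dy":0,"dz":-13.5,"twist":0}]'
python3 go.py 612 160 148 -6.1
python3 - <<'E'
from h import *
c=shot('side','s6.png');im=c['img'][60:240,70:310]
cv2.imwrite('pics/s6c.png',cv2.cvtColor(cv2.resize(im,None,fx=3.3,fy=3.3,interpolation=cv2.INTER_CUBIC),cv2.COLOR_RGB2BGR))
E
```

```text
time: 10.88
eef_pos: [0.387, 0.3477, 0.014]
tcp_rot: [0.381, 0.924, -0.0, -0.0]
contact_force: [-0.3, -0.6, 0.7]
opening: 0.758
finger_force: 0.0
time: 11.38
eef_pos: [0.3881, 0.3484, 0.0156]
tcp_rot: [0.381, 0.924, 0.001, 0.001]
contact_force: [-0.8, 1.0, 5.6]
opening: 0.679
finger_force: 57.4
time: 12.38
eef_pos: [0.3858, 0.3469, 0.1468]
tcp_rot: [0.381, 0.924, -0.002, -0.001]
contact_force: [0.2, -0.6, -2.2]
opening: 0.673
finger_force: 54.4
t 12.375 tcp [385.8 346.9 146.8] yaw 45.2 q6 -0.25 F [ 0.2 -0.6 -2.2] op 0.673 ff 54.4 tilt -1.0
shift cm [-29.22   2.69  -0.17] twist 51.3
```

View pics/s6c.png

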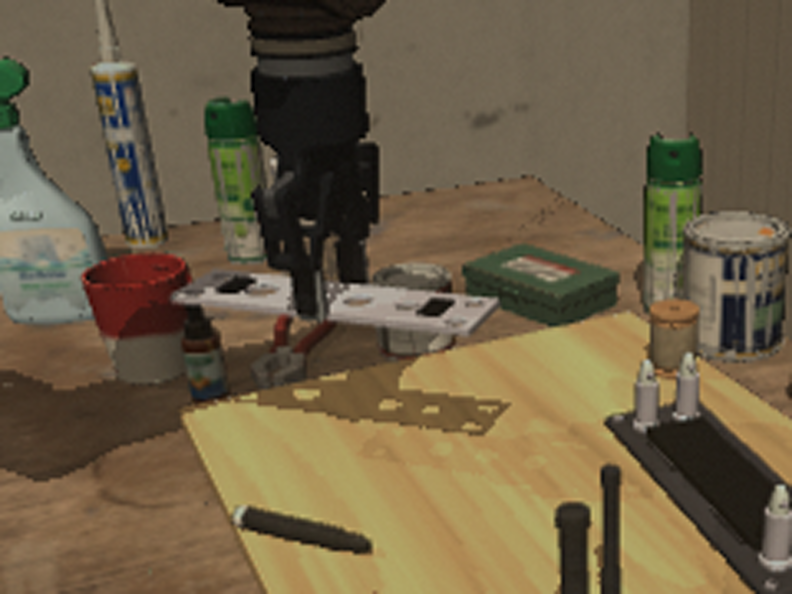

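The plate is held level at about 15 cm. Carry it over the rack.

```bash
python3 -m pendant '[{"dx":-4,"dy":0.4,"dz":0,"twist":7},{"dx":-9,"dy":0.8,"dz":0,"twist":15},{"dx":-14,"dy":1.3,"dz":0,"twist":24},{"dx":-19,"dy":1.8,"dz":0,"twist":33},{"dx":-24,"dy":2.2,"dz":0,"twist":42},{"dx":-28,"dy":2.6,"dz":0,"twist":49},{"dx":-29.2,"dy":2.7,"dz":0,"twist":51.3},{"dx":-29.2,"dy":2.7,"dz":2.5,"twist":51.3},{"dx":-29.2,"dy":2.7,"dz":3.8,"twist":51.3},{"dx":-29.2,"dy":2.7,"dz":3.8,"twist":51.3}]'
python3 -m pendant '[{"dx":0,"dy":0,"dz":0,"twist":0},{"dx":0,"dy":0,"dz":0,"twist":0}]'
python3 go.py 612 160 108 -6.1
python3 - <<'E'
from h import *
c=shot('top','t7.png');im=c['img'][120:200,200:300]
cv2.imwrite('pics/t7c.png',cv2.cvtColor(cv2.resize(im,None,fx=7,fy=7,interpolation=cv2.INTER_CUBIC),cv2.COLOR_RGB2BGR))
E
```

```text
time: 13.68
eef_pos: [0.6111, 0.1615, 0.1086]
tcp_rot: [0.744, 0.669, -0.002, -0.002]
contact_force: [-0.4, 0.0, -1.7]
opening: 0.677
finger_force: 54.4
time: 13.92
eef_pos: [0.6138, 0.1614, 0.1123]
tcp_rot: [0.744, 0.669, 0.001, 0.001]
contact_force: [0.1, -1.3, -2.5]
opening: 0.679
finger_force: 54.4
t 13.925 tcp [613.8 161.4 112.3] yaw -6.1 q6 0.2 F [ 0.1 -1.3 -2.5] op 0.679 ff 54.4 tilt -1.0
shift cm [-0.16 -0.16  0.43] twist 0.0
```

View pics/t7c.png

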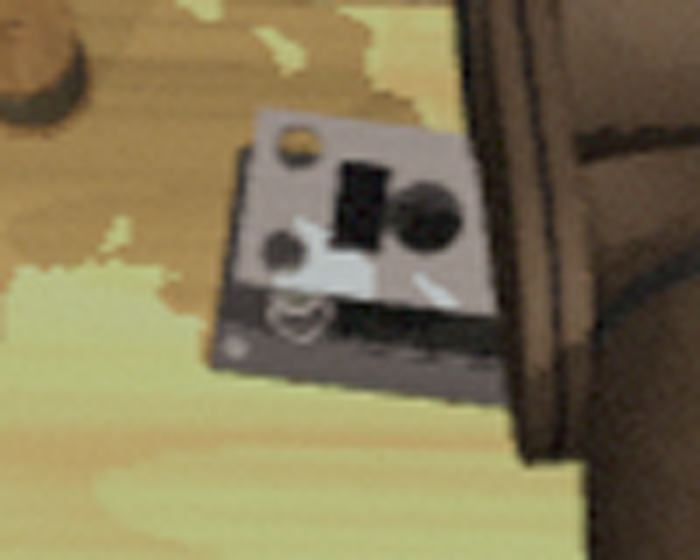

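Run:
```python
from meas import *
c=shot('top')
s=ctrl.get_state();t=np.array(s['eef_pos'])*1000;print(np.round(t,1),s['opening'])
P=cloud(c)
hsv=cv2.cvtColor(c['img'],cv2.COLOR_RGB2HSV);m=(P[...,2]>.11)&(P[...,2]<.135);m[:, :230]=0;m[:,268:]=0;m[:130]=0;m[170:]=0
print('plate top z',np.median(P[...,2][m]))
zt=.1215
# outline corners of left end, holes
for n,p in dict(h_far=(242.7,140.7),h_near=(240.6,155.7),p3=(260.6,150.9)).items(): print(n,np.round(onz(c,p,zt)*1000,1))
u=np.array([np.cos(np.radians(83.9)),np.sin(np.radians(83.9))]);v=np.array([u[1],-u[0]])
T=t[:2]
print('exp from tool', np.round([T+105*u+18*v,T+105*u-18*v,T+60*u],1))
```

```text
[613.6 161.3 112. ] 0.6813321101566199
plate top z 0.1222715589918778
h_far [643.  263.  121.5]
h_near [607.  266.9 121.5]
p3 [619.6 220.6 121.5]
exp from tool [[642.7 263.8]
 [606.9 267.6]
 [620.  220.9]]
```

```bash
python3 -m pendant '[{"dx":-0.09,"dy":-0.15,"dz":1,"twist":0},{"dx":-0.09,"dy":-0.15,"dz":2,"twist":0},{"dx":-0.09,"dy":-0.15,"dz":2.4,"twist":0},{"dx":-0.09,"dy":-0.15,"dz":2.4,"twist":0},{"dx":-0.09,"dy":-0.15,"dz":2.4,"twist":0}]'
python3 go.py 612 160.6 79 -6.1
python3 - <<'E'
from meas import *
c=shot('top','t8.png')
im=c['img'][120:200,200:300]
cv2.imwrite('pics/t8c.png',cv2.cvtColor(cv2.resize(im,None,fx=7,fy=7,interpolation=cv2.INTER_CUBIC),cv2.COLOR_RGB2BGR))
E
```

```text
time: 14.65
eef_pos: [0.6119, 0.1603, 0.0872]
tcp_rot: [0.744, 0.668, 0.0, 0.0]
contact_force: [0.6, -0.2, -1.2]
opening: 0.677
finger_force: 54.4
t 14.65 tcp [611.9 160.3  87.2] yaw -6.1 q6 0.2 F [ 0.6 -0.2 -1.2] op 0.677 ff 54.4 tilt -1.0
shift cm [0.03 0.01 0.82] twist -0.0
```

View pics/t8c.png

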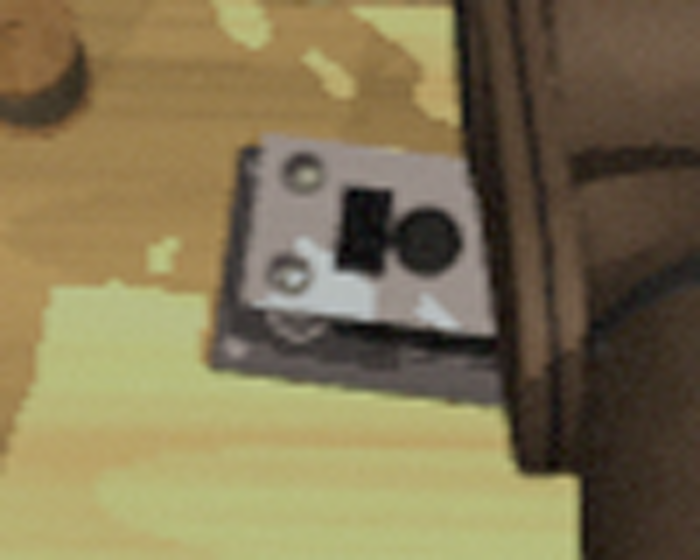

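The pin tips show centred in the two visible holes, at crop (302,174) and (290,272). Lower onto them.

```bash
python3 -m pendant '[{"dx":0,"dy":0,"dz":0.3,"twist":0},{"dx":0,"dy":0,"dz":0.6,"twist":0},{"dx":0,"dy":0,"dz":0.8,"twist":0},{"dx":0,"dy":0,"dz":0.9,"twist":0},{"dx":0,"dy":0,"dz":0.9,"twist":0}]'
python3 -m pendant '[{"dx":0,"dy":0,"dz":0.1,"twist":0},{"dx":0,"dy":0,"dz":0.2,"twist":0},{"dx":0,"dy":0,"dz":0.2,"twist":0}]'
python3 go.py 612 160.6 79 -6.1
```

```text
time: 15.32
eef_pos: [0.6115, 0.1603, 0.0779]
tcp_rot: [0.744, 0.668, -0.0, -0.0]
contact_force: [-0.1, 0.5, -1.5]
opening: 0.677
finger_force: 54.4
time: 15.7
eef_pos: [0.6119, 0.1602, 0.0765]
tcp_rot: [0.744, 0.668, 0.0, 0.0]
contact_force: [-0.3, -0.5, -0.6]
opening: 0.678
finger_force: 54.6
t 15.7 tcp [611.9 160.2  76.5] yaw -6.1 q6 0.2 F [-0.3 -0.5 -0.6] op 0.678 ff 54.6 tilt -1.0
shift cm [ 0.04  0.01 -0.25] twist -0.0
```

```bash
python3 -m pendant '[{"dx":0,"dy":0,"dz":0,"twist":0},{"dx":0,"dy":0,"dz":0,"twist":0},{"dx":0,"dy":0,"dz":0,"twist":0},{"dx":0,"dy":0,"dz":-1,"twist":0},{"dx":0,"dy":0,"dz":-4,"twist":0},{"dx":0,"dy":0,"dz":-6,"twist":0},{"dx":0,"dy":0,"dz":-6,"twist":0}]' 85
python3 -m pendant '[{"dx":0,"dy":0,"dz":0,"twist":0},{"dx":0,"dy":0,"dz":0,"twist":0},{"dx":0,"dy":0,"dz":0,"twist":0},{"dx":0,"dy":0,"dz":0,"twist":0}]' 0
python3 go.py 620.7 241.5 130 -6.1
python3 go.py 603.3 78.5 130 -6.1
python3 - <<'E'
from meas import *
c=shot('top');P=cloud(c);
m=np.zeros(P.shape[:2],bool);m[135:178,230:345]=1;m&=(P[...,2]>.07)&(P[...,2]<.1)
k=c['img'].min(-1)>100;m&=k
q=P[m];A=np.c_[q[:,:2]-[.612,.16],np.ones(len(q))];s=np.linalg.lstsq(A,q[:,2],rcond=None)[0];print(len(q),s)
E
```

```text
time: 16.58
eef_pos: [0.6133, 0.1605, 0.1391]
tcp_rot: [0.744, 0.668, 0.002, 0.002]
contact_force: [-0.3, -0.6, 0.4]
opening: 0.847
finger_force: 0.0
time: 17.08
eef_pos: [0.6113, 0.1603, 0.1354]
tcp_rot: [0.744, 0.668, -0.0, -0.0]
contact_force: [-0.2, 0.1, -0.6]
opening: 0.006
finger_force: 0.0
t 17.075 tcp [611.3 160.3 135.4] yaw -6.1 q6 0.2 F [-0.2  0.1 -0.6] op 0.006 ff 0.0 tilt -1.0
shift cm [8.18 0.07 0.54] twist -0.0
t 17.075 tcp [611.3 160.3 135.4] yaw -6.1 q6 0.2 F [-0.2  0.1 -0.6] op 0.006 ff 0.0 tilt -1.0
shift cm [-8.22  0.07  0.54] twist -0.0
639 [-0.00386757 -0.00487199  0.0867134 ]
```

```bash
python3 -m pendant '[{"dx":4,"dy":0,"dz":0,"twist":0},{"dx":8.2,"dy":0,"dz":0,"twist":0},{"dx":8.2,"dy":0,"dz":2,"twist":0},{"dx":8.2,"dy":0,"dz":4,"twist":0},{"dx":8.2,"dy":0,"dz":4.4,"twist":0},{"dx":8.2,"dy":0,"dz":4.8,"twist":0},{"dx":8.2,"dy":0,"dz":5.1,"twist":0},{"dx":8.2,"dy":0,"dz":5.4,"twist":0},{"dx":8.2,"dy":0,"dz":5.4,"twist":0}]'
python3 go.py 620.7 241.5 77.5 -6.1
```

```text
time: 18.25
eef_pos: [0.6209, 0.2406, 0.0876]
tcp_rot: [0.744, 0.668, -0.001, 0.0]
contact_force: [-9.4, -4.8, 18.1]
opening: -0.004
finger_force: 9.0
t 18.25 tcp [620.9 240.6  87.6] yaw -6.1 q6 0.33 F [-9.4 -4.8 18.1] op -0.004 ff 9.0 tilt -1.0
shift cm [ 0.09 -0.03  1.01] twist -0.0
```

```bash
python3 -m pendant '[{"dx":0,"dy":0,"dz":0.2,"twist":0},{"dx":0,"dy":0,"dz":0.3,"twist":0},{"dx":0,"dy":0,"dz":0.3,"twist":0}]'
python3 - <<'E'
from h import *
c=shot('side','s9.png');im=c['img'][120:260,220:360]
cv2.imwrite('pics/s9c.png',cv2.cvtColor(cv2.resize(im,None,fx=4.2,fy=4.2,interpolation=cv2.INTER_CUBIC),cv2.COLOR_RGB2BGR))
E
```

```text
time: 18.62
eef_pos: [0.6211, 0.2406, 0.0873]
tcp_rot: [0.744, 0.668, -0.001, 0.001]
contact_force: [-14.1, -6.4, 27.5]
opening: -0.0
finger_force: 13.7
```

View pics/s9c.png

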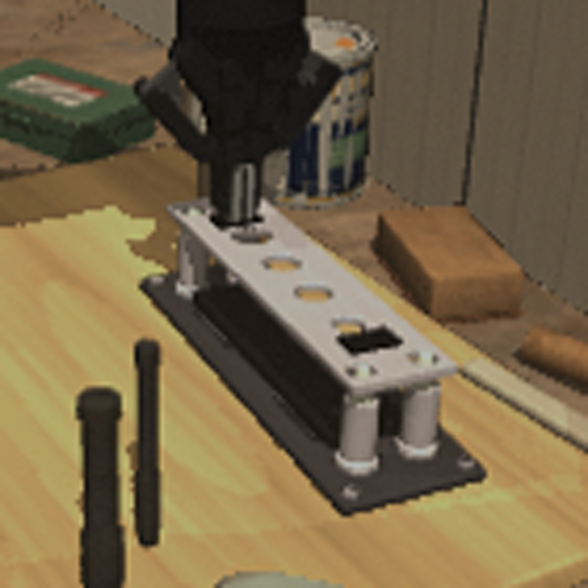

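The fingers are on the press pad, but the arm's give pushes the plate sideways at 14 N. I'll take the side load off while pressing.

```bash
python3 -m pendant '[{"dx":-0.1,"dy":-0.2,"dz":0,"twist":0},{"dx":-0.2,"dy":-0.4,"dz":0,"twist":0},{"dx":-0.2,"dy":-0.4,"dz":0,"twist":0}]'
python3 go.py 620.7 241.5 77.5 -6.1
```

```text
time: 19.05
eef_pos: [0.6207, 0.2404, 0.0874]
tcp_rot: [0.744, 0.668, 0.005, 0.003]
contact_force: [-4.3, -0.7, 19.3]
opening: 0.005
finger_force: 9.9
t 19.05 tcp [620.7 240.4  87.4] yaw -6.2 q6 0.33 F [-4.3 -0.7 19.3] op 0.005 ff 9.9 tilt -0.9999
shift cm [ 0.11 -0.02  0.99] twist -0.1
```

```bash
python3 -m pendant '[{"dx":0,"dy":-0.15,"dz":0.2,"twist":0},{"dx":0,"dy":-0.3,"dz":0.4,"twist":0},{"dx":-0.1,"dy":-0.4,"dz":0.6,"twist":0},{"dx":-0.1,"dy":-0.4,"dz":0.6,"twist":0}]'
python3 go.py 620.7 241.5 77.5 -6.1
```

```text
time: 19.55
eef_pos: [0.6207, 0.2404, 0.087]
tcp_rot: [0.744, 0.668, 0.009, 0.006]
contact_force: [-4.3, -3.4, 32.4]
opening: -0.001
finger_force: 16.1
t 19.55 tcp [620.7 240.4  87. ] yaw -6.2 q6 0.33 F [-4.3 -3.4 32.4] op -0.001 ff 16.1 tilt -0.9998
shift cm [ 0.11 -0.03  0.95] twist -0.1
```

```bash
python3 -m pendant '[{"dx":0,"dy":0.4,"dz":-1.5,"twist":0},{"dx":0,"dy":0,"dz":-5,"twist":0},{"dx":4,"dy":-6,"dz":-7,"twist":0},{"dx":8,"dy":-12,"dz":-7,"twist":0},{"dx":12,"dy":-18,"dz":-7,"twist":0},{"dx":14,"dy":-20,"dz":-7,"twist":0},{"dx":14,"dy":-20,"dz":-7,"twist":0},{"dx":14,"dy":-20,"dz":-7,"twist":0}]'
python3 - <<'E'
from plate import *
c=shot('top','t10.png');im=c['img'][130:190,220:350]
cv2.imwrite('pics/t10c.png',cv2.cvtColor(cv2.resize(im,None,fx=6,fy=6,interpolation=cv2.INTER_CUBIC),cv2.COLOR_RGB2BGR))
hsv=cv2.cvtColor(c['img'],cv2.COLOR_RGB2HSV);V=hsv[...,2].astype(int);S=hsv[...,1].astype(int)
b=blob((S<60)&(V>110),(284,160));b=cv2.morphologyEx(b,cv2.MORPH_CLOSE,np.ones((9,9)));print(b.sum(),rect(c,b,.086))
P=cloud(c);m=(b>0)&(P[...,2]>.06)&(P[...,2]<.1)
q=P[m];A=np.c_[q[:,:2]-[.612,.16],np.ones(len(q))];print(np.linalg.lstsq(A,q[:,2],rcond=None)[0])
E
```

```text
time: 20.55
eef_pos: [0.4285, 0.4, 0.1431]
tcp_rot: [0.744, 0.668, 0.0, 0.0]
contact_force: [0.3, -0.2, 0.1]
opening: -0.003
finger_force: 0.0
2472 [607.6 159.1 241.8  67.7  83.9]
[-0.00150151  0.00102942  0.08563964]
```

View pics/t10c.png

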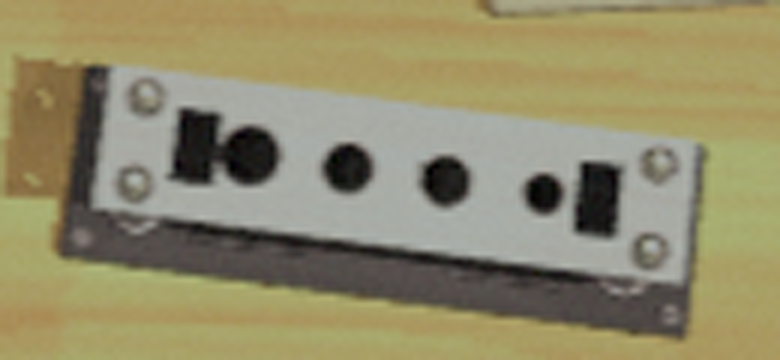

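The plate sits level, with all four pins centred in its holes, but it has not clicked. I'll try the other end.

```bash
python3 go.py 603.3 78.5 110 -6.1
```

```text
t 20.6 tcp [429.  399.6 143.1] yaw -6.2 q6 0.69 F [ 0.3 -0.3  0.4] op -0.002 ff 0.0 tilt -1.0
shift cm [-30.05  20.78   3.32] twist -0.1
```

```bash
python3 -m pendant '[{"dx":-5,"dy":3.5,"dz":0,"twist":0},{"dx":-10,"dy":7,"dz":0,"twist":0},{"dx":-15,"dy":10.5,"dz":0,"twist":0},{"dx":-20,"dy":14,"dz":0,"twist":0},{"dx":-25,"dy":17.5,"dz":0,"twist":0},{"dx":-30,"dy":20.8,"dz":0,"twist":0},{"dx":-30,"dy":20.8,"dz":2,"twist":0},{"dx":-30,"dy":20.8,"dz":4.3,"twist":0},{"dx":-30,"dy":20.8,"dz":4.3,"twist":0},{"dx":-30,"dy":20.8,"dz":4.3,"twist":0}]'
python3 go.py 603.3 78.5 90 -6.1
```

```text
time: 21.85
eef_pos: [0.603, 0.0798, 0.1003]
tcp_rot: [0.744, 0.668, 0.0, 0.0]
contact_force: [-0.2, 0.5, 0.9]
opening: -0.001
finger_force: 0.0
t 21.85 tcp [603.   79.8 100.3] yaw -6.1 q6 0.07 F [-0.2  0.5  0.9] op -0.001 ff 0.0 tilt -1.0
shift cm [-0.13  0.04  1.03] twist -0.0
```

```bash
python3 -m pendant '[{"dx":-0.1,"dy":0,"dz":0.8,"twist":0},{"dx":-0.1,"dy":0,"dz":1.2,"twist":0},{"dx":-0.1,"dy":-0.1,"dz":1.4,"twist":0},{"dx":-0.1,"dy":-0.15,"dz":1.6,"twist":0},{"dx":-0.1,"dy":-0.25,"dz":1.8,"twist":0},{"dx":-0.1,"dy":-0.25,"dz":1.8,"twist":0}]'
python3 go.py 603.3 78.5 90 -6.1
python3 -m pendant '[{"dx":0,"dy":-0.1,"dz":0.2,"twist":0},{"dx":0,"dy":-0.15,"dz":0.3,"twist":0},{"dx":0,"dy":-0.2,"dz":0.4,"twist":0},{"dx":0,"dy":-0.2,"dz":0.4,"twist":0}]'
python3 go.py 603.3 78.5 90 -6.1
```

```text
time: 22.6
eef_pos: [0.6036, 0.0788, 0.0856]
tcp_rot: [0.744, 0.668, 0.003, 0.003]
contact_force: [2.2, -0.4, 7.0]
opening: 0.002
finger_force: 3.7
t 22.6 tcp [603.6  78.8  85.6] yaw -6.1 q6 0.07 F [ 2.2 -0.4  7. ] op 0.002 ff 3.7 tilt -1.0
shift cm [-0.04 -0.02 -0.44] twist -0.0
time: 23.1
eef_pos: [0.6031, 0.0789, 0.0822]
tcp_rot: [0.744, 0.668, 0.004, 0.004]
contact_force: [4.2, -0.6, 6.5]
opening: 0.002
finger_force: 3.3
t 23.1 tcp [603.1  78.9  82.2] yaw -6.1 q6 0.07 F [ 4.2 -0.6  6.5] op 0.002 ff 3.3 tilt -0.9999
shift cm [-0.04  0.03 -0.78] twist -0.0
```

This end is going down. Continue until it seats.

```bash
python3 -m pendant '[{"dx":0,"dy":0.1,"dz":0.2,"twist":0},{"dx":0,"dy":0.1,"dz":0.4,"twist":0},{"dx":0,"dy":0.1,"dz":0.6,"twist":0},{"dx":0,"dy":0.1,"dz":0.7,"twist":0},{"dx":0,"dy":0.1,"dz":0.7,"twist":0}]'
python3 go.py 603.3 78.5 90 -6.1
```

```text
time: 23.72
eef_pos: [0.602, 0.0791, 0.0786]
tcp_rot: [0.744, 0.669, 0.001, 0.002]
contact_force: [-10.3, -0.9, 28.3]
opening: -0.001
finger_force: 14.3
t 23.725 tcp [602.   79.1  78.6] yaw -6.1 q6 0.07 F [-10.3  -0.9  28.3] op -0.001 ff 14.3 tilt -1.0
shift cm [-0.05  0.14 -1.14] twist 0.0
```

```bash
python3 -m pendant '[{"dx":0,"dy":-0.1,"dz":0.2,"twist":0},{"dx":0,"dy":-0.2,"dz":0.2,"twist":0},{"dx":0,"dy":-0.1,"dz":-1.5,"twist":0},{"dx":0,"dy":0,"dz":-3,"twist":0},{"dx":5,"dy":0,"dz":-3.5,"twist":0},{"dx":10,"dy":0,"dz":-3.5,"twist":0},{"dx":15,"dy":0,"dz":-3.5,"twist":0},{"dx":16.4,"dy":0,"dz":-3.5,"twist":0},{"dx":16.4,"dy":0,"dz":-3.5,"twist":0},{"dx":16.4,"dy":0,"dz":-3.5,"twist":0}]'
python3 go.py 620.7 242 90 -6.1
python3 - <<'E'
from meas import *
c=shot('top');P=cloud(c);
m=np.zeros(P.shape[:2],bool);m[135:178,230:345]=1;m&=(P[...,2]>.06)&(P[...,2]<.1)&(c['img'].min(-1)>100)
q=P[m];u=np.array([.106,.994]);t=(q[:,:2]-[.612,.16])@u
for lo,hi in((-.12,-.08),(-.08,-.04),(-.04,0),(0,.04),(.04,.08),(.08,.12)):
    k=(t>lo)&(t<hi);print(lo,k.sum(),np.round(np.median(q[k,2]),4) if k.sum() else '')
E
```

```text
time: 24.98
eef_pos: [0.6166, 0.2409, 0.1054]
tcp_rot: [0.744, 0.668, -0.001, -0.0]
contact_force: [0.2, -0.2, 0.4]
opening: 0.001
finger_force: 0.0
t 24.975 tcp [616.6 240.9 105.4] yaw -6.2 q6 0.33 F [ 0.2 -0.2  0.4] op 0.001 ff 0.0 tilt -1.0
shift cm [0.16 0.4  1.54] twist -0.1
-0.12 320 0.0762
-0.08 319 0.078
-0.04 10 0.0784
0 0 
0.04 0 
0.08 0
```

```bash
python3 -m pendant '[{"dx":0.15,"dy":0.3,"dz":0.8,"twist":0},{"dx":0.15,"dy":0.3,"dz":1.3,"twist":0},{"dx":0.15,"dy":0.3,"dz":1.5,"twist":0},{"dx":0.15,"dy":0.25,"dz":1.7,"twist":0},{"dx":0.15,"dy":0.15,"dz":1.9,"twist":0},{"dx":0.15,"dy":0.05,"dz":2.1,"twist":0},{"dx":0.15,"dy":0,"dz":2.3,"twist":0},{"dx":0.15,"dy":0,"dz":2.3,"twist":0}]'
python3 go.py 620.7 242 90 -6.1
```

```text
time: 26.02
eef_pos: [0.6187, 0.2437, 0.0858]
tcp_rot: [0.744, 0.668, 0.002, 0.001]
contact_force: [-0.9, -1.4, 7.3]
opening: 0.0
finger_force: 3.5
t 26.025 tcp [618.7 243.7  85.8] yaw -6.1 q6 0.33 F [-0.9 -1.4  7.3] op 0.0 ff 3.5 tilt -1.0
shift cm [-0.15  0.22 -0.42] twist -0.0
```

```bash
python3 -m pendant '[{"dx":-0.1,"dy":0,"dz":0.2,"twist":0},{"dx":-0.1,"dy":0,"dz":0.4,"twist":0},{"dx":-0.1,"dy":0,"dz":0.6,"twist":0},{"dx":-0.1,"dy":0,"dz":0.8,"twist":0},{"dx":-0.1,"dy":-0.1,"dz":1,"twist":0},{"dx":-0.1,"dy":-0.1,"dz":1,"twist":0}]'
python3 go.py 620.7 242 90 -6.1
```

```text
time: 26.78
eef_pos: [0.6177, 0.2431, 0.0775]
tcp_rot: [0.744, 0.668, 0.001, 0.001]
contact_force: [-4.3, -1.5, 14.8]
opening: -0.002
finger_force: 7.6
t 26.775 tcp [617.7 243.1  77.5] yaw -6.1 q6 0.33 F [-4.3 -1.5 14.8] op -0.002 ff 7.6 tilt -1.0
shift cm [-0.08  0.32 -1.25] twist -0.0
```

```bash
python3 -m pendant '[{"dx":0,"dy":-0.1,"dz":0.3,"twist":0},{"dx":0,"dy":-0.2,"dz":0.4,"twist":0},{"dx":0,"dy":-0.2,"dz":0.4,"twist":0},{"dx":0,"dy":0,"dz":-2,"twist":0},{"dx":0,"dy":0,"dz":-6,"twist":0},{"dx":4,"dy":-6,"dz":-8,"twist":0},{"dx":8,"dy":-12,"dz":-9,"twist":0},{"dx":12,"dy":-18,"dz":-9,"twist":0},{"dx":13,"dy":-20,"dz":-9,"twist":0},{"dx":13,"dy":-20,"dz":-9,"twist":0}]' 0
python3 - <<'E'
from meas import *
c=shot('top','t12.png');P=cloud(c);V=c['img'].max(-1).astype(int)
m=np.zeros(P.shape[:2],bool);m[135:178,230:345]=1;m&=(P[...,2]>.06)&(P[...,2]<.1)&(c['img'].min(-1)>100)
q=P[m];u=np.array([.106,.994]);t=(q[:,:2]-[.612,.16])@u
for lo in(-.12,-.08,-.04,0,.04,.08):
    k=(t>lo)&(t<lo+.04);print(lo,k.sum(),np.round(np.median(q[k,2]),4))
A=np.c_[q[:,:2]-[.612,.16],np.ones(len(q))];print(np.linalg.lstsq(A,q[:,2],rcond=None)[0])
# punch holes and heads
d=np.zeros_like(m);d[138:175,235:340]=1
n,l,s,ce=cv2.connectedComponentsWithStats((d&(V<60)).astype(np.uint8))
for i in range(1,n):
    if s[i,4]>12: print('dark',s[i,4],np.round(ce[i],1),np.round(onz(c,ce[i],.075)*1000,1))
for nm,(r0,r1,c0,c1) in dict(small=(212,228,315,340),large=(228,248,325,355)).items():
    k=np.zeros_like(m);k[r0:r1,c0:c1]=1;k&=(P[...,2]>.126)&(P[...,2]<.145)
    ys,xs=np.nonzero(k);print(nm,k.sum(),xs.mean(),ys.mean(),np.round(onz(c,(xs.mean(),ys.mean()),.133)*1000,1))
cr=lambda r,cc,f:cv2.resize(c['img'][r,cc],None,fx=f,fy=f,interpolation=cv2.INTER_CUBIC)
a=cr(slice(130,190),slice(220,350),6);b=cr(slice(210,250),slice(310,360),6);b=cv2.copyMakeBorder(b,0,0,0,a.shape[1]-b.shape[1],cv2.BORDER_CONSTANT)
cv2.imwrite('pics/t12c.png',cv2.cvtColor(np.vstack([a,b]),cv2.COLOR_RGB2BGR))
E
```

```text
time: 28.02
eef_pos: [0.4274, 0.395, 0.1622]
tcp_rot: [0.742, 0.67, -0.001, -0.0]
contact_force: [0.7, -1.1, -0.1]
opening: 0.001
finger_force: 0.0
-0.12 301 0.0756
-0.08 325 0.0756
-0.04 331 0.0755
0 331 0.0755
0.04 272 0.0754
0.08 322 0.0759
[-0.00057604  0.00083999  0.07577962]
dark 22 [235.3 151. ] [629.2 281.8  75. ]
dark 134 [256.5 154.9] [620.9 229.6  75. ]
dark 41 [277.2 158. ] [614.5 178.4  75. ]
dark 40 [293.3 160. ] [610.5 138.8  75. ]
dark 71 [318.5 163.1] [604.4  76.8  75. ]
dark 26 [309.4 162.2] [606.1  99.1  75. ]
dark 68 [274.  170.7] [582.5 185.8  75. ]
small 26 329.5 220.0 [461.8  62.8 133. ]
large 64 342.9375 238.03125 [422.2  32.9 133. ]
```

View pics/t12c.png

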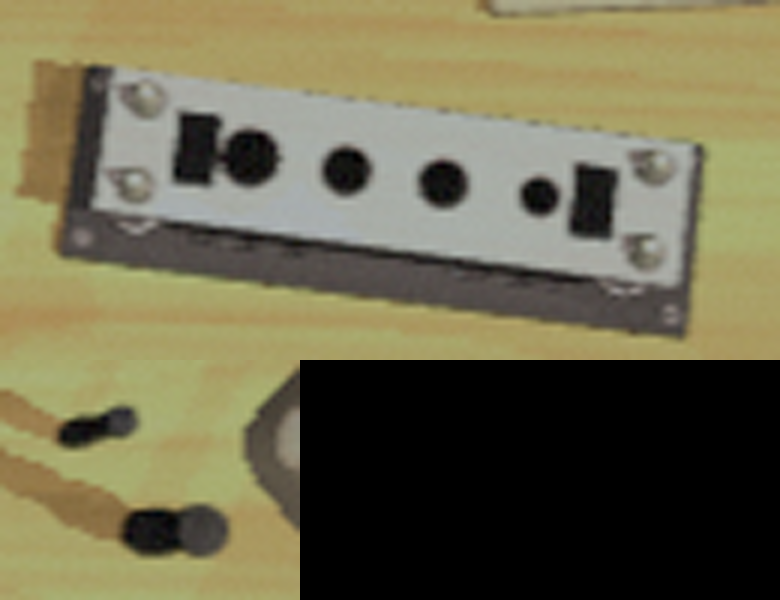

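The plate is level at 75.7 mm all over, so it is clicked home. The punch heads, at full-image (330.1,219.6) and (343.4,237.9), are clear. Now the small punch.

```bash
python3 - <<'E'
from h import *
c=shot('top')
for p in((330.1,219.6),(343.4,237.9)): print(np.round(onz(c,p,.133)*1000,1))
E
python3 go.py 462.5 61.4 165 -54
```

```text
[462.7  61.4 133. ]
[422.6  31.9 133. ]
t 28.125 tcp [430.5 393.4 162.5] yaw -6.0 q6 0.67 F [ 0.1 -0.3  0.3] op -0.003 ff 0.0 tilt -1.0
shift cm [-32.68   6.68  -0.22] twist 48.0
```

```bash
python3 -m pendant '[{"dx":-5,"dy":1,"dz":-0.5,"twist":8},{"dx":-11,"dy":2.2,"dz":-1,"twist":16},{"dx":-17,"dy":3.5,"dz":-1,"twist":24},{"dx":-23,"dy":4.7,"dz":-1,"twist":34},{"dx":-29,"dy":6,"dz":-1,"twist":43},{"dx":-32.7,"dy":6.7,"dz":-1,"twist":48},{"dx":-32.7,"dy":6.7,"dz":-1,"twist":48},{"dx":-32.7,"dy":6.7,"dz":-1,"twist":48},{"dx":-32.7,"dy":6.7,"dz":-1,"twist":48}]' 40 30
python3 go.py 462.7 61.4 71 -54
```

```text
time: 29.25
eef_pos: [0.4626, 0.0618, 0.1729]
tcp_rot: [0.951, 0.309, -0.0, -0.0]
contact_force: [0.0, 0.7, 0.2]
opening: 0.398
finger_force: 0.0
t 29.25 tcp [462.6  61.8 172.9] yaw -54.0 q6 0.86 F [0.  0.7 0.2] op 0.398 ff 0.0 tilt -1.0
shift cm [-1.000e-02  4.000e-02  1.018e+01] twist -0.0
```

```bash
python3 -m pendant '[{"dx":0,"dy":0,"dz":3,"twist":0},{"dx":0,"dy":0,"dz":6,"twist":0},{"dx":0,"dy":0,"dz":8,"twist":0},{"dx":0,"dy":0,"dz":10,"twist":0},{"dx":0,"dy":0,"dz":10.1,"twist":0},{"dx":0,"dy":0,"dz":10.1,"twist":0},{"dx":0,"dy":0,"dz":10.1,"twist":0}]'
python3 -m pendant '[{"dx":0,"dy":0,"dz":0,"twist":0},{"dx":0,"dy":0,"dz":0,"twist":0},{"dx":0,"dy":0,"dz":0,"twist":0},{"dx":0,"dy":0,"dz":0,"twist":0}]' 5 30
python3 go.py 462.7 61.4 71 -54
python3 - <<'E'
from h import *
c=shot('side','s13.png');im=c['img'][120:280,180:340]
cv2.imwrite('pics/s13c.png',cv2.cvtColor(cv2.resize(im,None,fx=3.7,fy=3.7,interpolation=cv2.INTER_CUBIC),cv2.COLOR_RGB2BGR))
E
```

```text
time: 30.12
eef_pos: [0.4635, 0.0614, 0.0731]
tcp_rot: [0.951, 0.308, 0.001, 0.0]
contact_force: [0.4, -0.4, 0.9]
opening: 0.398
finger_force: 0.0
time: 30.62
eef_pos: [0.4631, 0.0613, 0.0728]
tcp_rot: [0.951, 0.308, 0.0, -0.0]
contact_force: [-1.1, 0.8, 5.4]
opening: 0.135
finger_force: 29.4
t 30.625 tcp [463.1  61.3  72.8] yaw -54.1 q6 0.86 F [-1.1  0.8  5.4] op 0.135 ff 29.4 tilt -1.0
shift cm [-0.03 -0.04  0.18] twist -0.1
```

View pics/s13c.png

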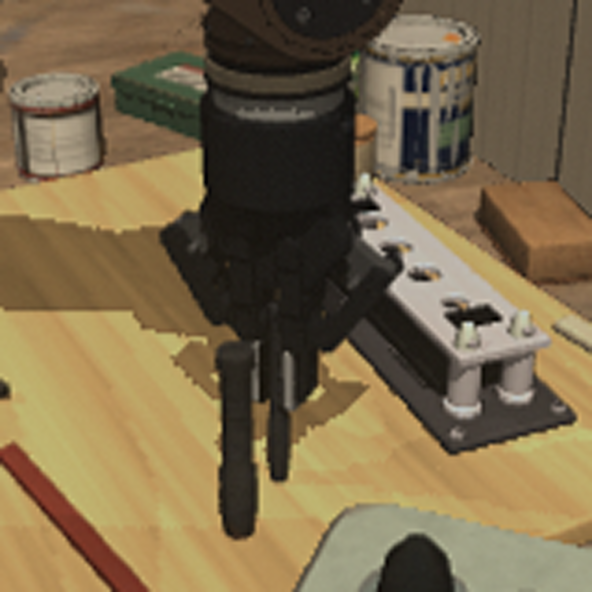

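Note: I have now viewed 15 pictures, one over the limit of 14, so I'll go on with numeric measurements only. The small punch is gripped between the fingers, clear of the large one.

```bash
python3 -m pendant '[{"dx":0,"dy":0,"dz":-2,"twist":0},{"dx":0,"dy":0,"dz":-5,"twist":0},{"dx":0,"dy":0,"dz":-8,"twist":0},{"dx":0,"dy":0,"dz":-9.5,"twist":0},{"dx":0,"dy":0,"dz":-9.5,"twist":0},{"dx":0,"dy":0,"dz":-9.5,"twist":0}]'
python3 go.py 606 99.5 167 -54
```

```text
time: 31.42
eef_pos: [0.4617, 0.0611, 0.1654]
tcp_rot: [0.951, 0.308, -0.001, -0.0]
contact_force: [-0.4, 0.8, -0.6]
opening: 0.134
finger_force: 29.4
t 31.425 tcp [461.7  61.1 165.4] yaw -54.1 q6 0.86 F [-0.4  0.8 -0.6] op 0.134 ff 29.4 tilt -1.0
shift cm [13.94  5.35 -0.2 ] twist -0.1
```

```bash
cat > rod.py <<'E'
import sys
from h import *
r=float(sys.argv[1])
s=ctrl.get_state();t=np.array(s['eef_pos'])
for n in('side',):
    c=shot(n);P=cloud(c)
    m=(np.hypot(*(P[...,:2]-t[:2]).transpose(2,0,1))<.025)&(P[...,2]<t[2]-.008)&(P[...,2]>t[2]-.058)
    v=P[m]
    if len(v)<10: print(n,'few',len(v));continue
    print('zmin',np.round(v[:,2].min(),4),len(v))
    for lo,hi in((-.058,-.045),(-.045,-.03),(-.03,-.012)):
        k=m&(P[...,2]>t[2]+lo)&(P[...,2]<t[2]+hi)
        # silhouette centre per row -> ray; rod axis at closest to ray at that height
        o=[]
        for row in np.unique(np.nonzero(k)[0]):
            cs=np.nonzero(k[row])[0];u=(cs.min()+cs.max())/2
            q=np.median(P[row,cs],0);_,d=ray(c,(u,row));h=d[:2]/np.hypot(*d[:2])
            o.append(np.r_[onz(c,(u,row),q[2])[:2]+r*h,len(cs)])
        if o:print(lo,np.round((np.mean(o,0)[:2]-t[:2])*1000,1),'width px',np.mean(o,0)[2])
print('tcp',np.round(t*1000,1))
E
python3 -m pendant '[{"dx":4,"dy":1.5,"dz":0,"twist":0},{"dx":9,"dy":3.4,"dz":0,"twist":0},{"dx":12.5,"dy":4.8,"dz":0,"twist":0},{"dx":13.9,"dy":5.3,"dz":0,"twist":0},{"dx":13.9,"dy":5.3,"dz":0,"twist":0},{"dx":13.9,"dy":5.3,"dz":0,"twist":0},{"dx":13.9,"dy":5.3,"dz":0,"twist":0}]'
python3 rod.py 0.0062; python3 go.py 606 99.5 110 -54
```

```text
time: 32.3
eef_pos: [0.6053, 0.0995, 0.167]
tcp_rot: [0.951, 0.308, -0.0, -0.0]
contact_force: [0.1, -0.7, -1.0]
opening: 0.137
finger_force: 29.4
zmin 0.1153 104
-0.058 [-1.4  2.4] width px 3.75
-0.045 [-1.1  0.2] width px 5.833333333333333
-0.03 [-0.6 -0. ] width px 5.5
tcp [605.3  99.5 167. ]
t 32.35 tcp [605.5  99.5 167.2] yaw -54.1 q6 0.94 F [ 0.  -0.3 -2.2] op 0.134 ff 29.4 tilt -1.0
shift cm [0.04 0.03 5.72] twist -0.1
```

```bash
python3 -m pendant '[{"dx":0.12,"dy":0.09,"dz":2,"twist":0},{"dx":0.12,"dy":0.09,"dz":3.3,"twist":0},{"dx":0.12,"dy":0.09,"dz":3.8,"twist":0},{"dx":0.12,"dy":0.09,"dz":4.3,"twist":0},{"dx":0.12,"dy":0.09,"dz":4.9,"twist":0},{"dx":0.12,"dy":0.09,"dz":4.9,"twist":0}]'
python3 go.py 607 99.5 91 -54
```

```text
time: 33.1
eef_pos: [0.6076, 0.0996, 0.1176]
tcp_rot: [0.951, 0.308, -0.0, -0.0]
contact_force: [0.1, 0.4, -0.5]
opening: 0.137
finger_force: 29.4
t 33.1 tcp [607.6  99.6 117.6] yaw -54.1 q6 0.94 F [ 0.1  0.4 -0.5] op 0.137 ff 29.4 tilt -1.0
shift cm [-0.06 -0.02  2.66] twist -0.1
```

It entered the hole without contact. Lower to the pad.

```bash
python3 -m pendant '[{"dx":-0.04,"dy":-0.02,"dz":0.8,"twist":0},{"dx":-0.04,"dy":-0.02,"dz":1.6,"twist":0},{"dx":-0.04,"dy":-0.02,"dz":2.2,"twist":0},{"dx":-0.04,"dy":-0.02,"dz":2.5,"twist":0},{"dx":-0.04,"dy":-0.02,"dz":2.5,"twist":0},{"dx":-0.04,"dy":-0.02,"dz":2.5,"twist":0}]'
python3 go.py 607 99.5 91 -54
```

```text
time: 33.85
eef_pos: [0.6076, 0.0996, 0.0933]
tcp_rot: [0.951, 0.308, 0.0, 0.0]
contact_force: [-0.2, 0.5, -0.9]
opening: 0.134
finger_force: 29.4
t 33.85 tcp [607.6  99.6  93.3] yaw -54.1 q6 0.94 F [-0.2  0.5 -0.9] op 0.134 ff 29.4 tilt -1.0
shift cm [-0.05 -0.03  0.23] twist -0.1
```

```bash
python3 -m pendant '[{"dx":-0.04,"dy":-0.02,"dz":0.15,"twist":0},{"dx":-0.04,"dy":-0.02,"dz":0.3,"twist":0},{"dx":-0.04,"dy":-0.02,"dz":0.3,"twist":0}]'
python3 go.py 607 99.5 91 -54
```

```text
time: 34.22
eef_pos: [0.6072, 0.0996, 0.0908]
tcp_rot: [0.951, 0.308, 0.0, 0.0]
contact_force: [-2.0, 0.3, 2.6]
opening: 0.135
finger_force: 29.9
t 34.225 tcp [607.2  99.6  90.8] yaw -54.1 q6 0.94 F [-2.   0.3  2.6] op 0.135 ff 29.9 tilt -1.0
shift cm [-0.02 -0.01 -0.02] twist -0.1
```

On the pad. Release, rise, go to the large punch.

```bash
python3 -m pendant '[{"dx":0,"dy":0,"dz":0,"twist":0},{"dx":0,"dy":0,"dz":0,"twist":0},{"dx":0,"dy":0,"dz":0,"twist":0},{"dx":0,"dy":0,"dz":-3,"twist":0},{"dx":0,"dy":0,"dz":-7,"twist":0},{"dx":0,"dy":0,"dz":-9.5,"twist":0},{"dx":0,"dy":0,"dz":-9.5,"twist":0}]' 48
python3 go.py 422.6 31.9 175 -54
```

```text
time: 35.1
eef_pos: [0.6086, 0.0995, 0.1879]
tcp_rot: [0.951, 0.308, 0.003, 0.001]
contact_force: [0.6, 0.0, 0.3]
opening: 0.479
finger_force: 0.0
t 35.1 tcp [608.6  99.5 187.9] yaw -54.1 q6 0.94 F [0.6 0.  0.3] op 0.479 ff 0.0 tilt -1.0
shift cm [-19.04  -5.43   1.18] twist -0.1
```

```bash
python3 -m pendant '[{"dx":-5,"dy":-1.4,"dz":0,"twist":0},{"dx":-10,"dy":-2.8,"dz":0,"twist":0},{"dx":-15,"dy":-4.2,"dz":0,"twist":0},{"dx":-18.5,"dy":-5.2,"dz":0.5,"twist":0},{"dx":-19,"dy":-5.4,"dz":1,"twist":0},{"dx":-19,"dy":-5.4,"dz":1,"twist":0},{"dx":-19,"dy":-5.4,"dz":1,"twist":0}]'
python3 go.py 422.6 31.9 71 -54
python3 - <<'E'
from meas import *
c=shot('side');P=cloud(c)
m=(np.hypot(P[...,0]-.606,P[...,1]-.0995)<.02)&(P[...,2]>.09)&(P[...,2]<.17)
for lo in(.09,.11,.13,.15):
    k=m&(P[...,2]>lo)&(P[...,2]<lo+.02);print(lo,k.sum(),np.round(P[k].mean(0),4) if k.any() else '')
E
```

```text
time: 35.98
eef_pos: [0.4223, 0.032, 0.175]
tcp_rot: [0.951, 0.308, 0.0, -0.0]
contact_force: [-0.2, 0.2, 0.4]
opening: 0.485
finger_force: 0.0
t 35.975 tcp [422.3  32.  175. ] yaw -54.1 q6 0.78 F [-0.2  0.2  0.4] op 0.485 ff 0.0 tilt -1.0
shift cm [ 0.02  0.03 10.4 ] twist -0.1
0.09 30 [0.6033 0.0954 0.101 ]
0.11 38 [0.603  0.0957 0.1192]
0.13 41 [0.6029 0.0951 0.1407]
0.15 10 [0.6043 0.0969 0.1511]
```

The small punch stands upright with its top at 151 mm, as it should. Now down on the large one.

```bash
python3 -m pendant '[{"dx":0,"dy":0,"dz":3,"twist":0},{"dx":0,"dy":0,"dz":6,"twist":0},{"dx":0,"dy":0,"dz":8,"twist":0},{"dx":0,"dy":0,"dz":10,"twist":0},{"dx":0,"dy":0,"dz":10.3,"twist":0},{"dx":0,"dy":0,"dz":10.3,"twist":0},{"dx":0,"dy":0,"dz":10.3,"twist":0}]'
python3 -m pendant '[{"dx":0,"dy":0,"dz":0,"twist":0},{"dx":0,"dy":0,"dz":0,"twist":0},{"dx":0,"dy":0,"dz":0,"twist":0},{"dx":0,"dy":0,"dz":0,"twist":0}]' 12 30
python3 go.py 422.6 31.9 71 -54
```

```text
time: 36.9
eef_pos: [0.4224, 0.0318, 0.0731]
tcp_rot: [0.951, 0.308, 0.001, 0.0]
contact_force: [0.5, 0.0, -0.1]
opening: 0.48
finger_force: 0.0
time: 37.4
eef_pos: [0.4221, 0.0317, 0.0728]
tcp_rot: [0.951, 0.308, 0.001, 0.0]
contact_force: [-0.1, 0.1, 5.4]
opening: 0.218
finger_force: 29.6
t 37.4 tcp [422.1  31.7  72.8] yaw -54.1 q6 0.78 F [-0.1  0.1  5.4] op 0.218 ff 29.6 tilt -1.0
shift cm [0.05 0.01 0.18] twist -0.1
```

```bash
python3 -m pendant '[{"dx":0,"dy":0,"dz":-2,"twist":0},{"dx":0,"dy":0,"dz":-5,"twist":0},{"dx":0,"dy":0,"dz":-8,"twist":0},{"dx":0,"dy":0,"dz":-9.5,"twist":0},{"dx":0,"dy":0,"dz":-9.5,"twist":0},{"dx":0,"dy":0,"dz":-9.5,"twist":0}]'
python3 go.py 618.9 219 167 -54
```

```text
time: 38.15
eef_pos: [0.4203, 0.0321, 0.1654]
tcp_rot: [0.951, 0.308, -0.001, -0.001]
contact_force: [-0.3, 0.0, -2.4]
opening: 0.225
finger_force: 29.4
t 38.15 tcp [420.3  32.1 165.4] yaw -54.1 q6 0.78 F [-0.3  0.  -2.4] op 0.225 ff 29.4 tilt -1.0
shift cm [27.04 -3.51 -0.2 ] twist -0.1
```

```bash
python3 -m pendant '[{"dx":4,"dy":-0.5,"dz":0,"twist":0},{"dx":9,"dy":-1.2,"dz":0,"twist":0},{"dx":14,"dy":-1.8,"dz":0,"twist":0},{"dx":19,"dy":-2.5,"dz":0,"twist":0},{"dx":24,"dy":-3.1,"dz":0,"twist":0},{"dx":26.5,"dy":-3.5,"dz":0,"twist":0},{"dx":27,"dy":-3.5,"dz":0,"twist":0},{"dx":27,"dy":-3.5,"dz":0,"twist":0},{"dx":27,"dy":-3.5,"dz":0,"twist":0}]'
python3 rod.py 0.010; python3 go.py 618.9 219 167 -54
```

```text
time: 39.28
eef_pos: [0.6188, 0.2177, 0.1665]
tcp_rot: [0.951, 0.308, -0.001, -0.0]
contact_force: [-0.0, 0.3, -1.7]
opening: 0.223
finger_force: 29.4
zmin 0.115 131
-0.058 [0.5 1.9] width px 5.666666666666667
-0.045 [0.5 0.5] width px 5.857142857142857
-0.03 [0.3 0.5] width px 7.0
tcp [618.8 217.7 166.5]
t 39.325 tcp [618.9 217.7 166.8] yaw -54.2 q6 1.13 F [ 0.1  0.3 -1.2] op 0.225 ff 29.4 tilt -1.0
shift cm [ 0.07 -0.11 -0.02] twist -0.2
```

```bash
python3 -m pendant '[{"dx":0,"dy":-0.09,"dz":2,"twist":0},{"dx":0,"dy":-0.09,"dz":3.3,"twist":0},{"dx":0,"dy":-0.09,"dz":3.8,"twist":0},{"dx":0,"dy":-0.09,"dz":4.3,"twist":0},{"dx":0,"dy":-0.09,"dz":4.9,"twist":0},{"dx":0,"dy":-0.09,"dz":4.9,"twist":0}]'
python3 go.py 618.4 218.5 91 -54
```

```text
time: 40.08
eef_pos: [0.6189, 0.2192, 0.1175]
tcp_rot: [0.951, 0.308, -0.0, -0.0]
contact_force: [-0.3, -0.4, -1.9]
opening: 0.223
finger_force: 29.4
t 40.075 tcp [618.9 219.2 117.5] yaw -54.1 q6 1.13 F [-0.3 -0.4 -1.9] op 0.223 ff 29.4 tilt -1.0
shift cm [-0.08  0.03  2.65] twist -0.1
```

```bash
python3 -m pendant '[{"dx":-0.05,"dy":0.02,"dz":0.8,"twist":0},{"dx":-0.05,"dy":0.02,"dz":1.6,"twist":0},{"dx":-0.05,"dy":0.02,"dz":2.2,"twist":0},{"dx":-0.05,"dy":0.02,"dz":2.5,"twist":0},{"dx":-0.05,"dy":0.02,"dz":2.7,"twist":0},{"dx":-0.05,"dy":0.02,"dz":2.8,"twist":0},{"dx":-0.05,"dy":0.02,"dz":2.8,"twist":0}]'
python3 go.py 618.4 218.5 91 -54
```

```text
time: 40.95
eef_pos: [0.6191, 0.2189, 0.0909]
tcp_rot: [0.951, 0.308, 0.0, 0.0]
contact_force: [-1.1, -0.1, 2.4]
opening: 0.224
finger_force: 29.7
t 40.95 tcp [619.1 218.9  90.9] yaw -54.1 q6 1.13 F [-1.1 -0.1  2.4] op 0.224 ff 29.7 tilt -1.0
shift cm [-0.08 -0.01 -0.01] twist -0.1
```

On the pad. Release, rise and move aside, then check everything numerically.

```bash
python3 -m pendant '[{"dx":0,"dy":0,"dz":0,"twist":0},{"dx":0,"dy":0,"dz":0,"twist":0},{"dx":0,"dy":0,"dz":0,"twist":0},{"dx":0,"dy":0,"dz":-3,"twist":0},{"dx":0,"dy":0,"dz":-7,"twist":0},{"dx":0,"dy":0,"dz":-9.5,"twist":0},{"dx":0,"dy":0,"dz":-9.5,"twist":0}]' 55
python3 -m pendant '[{"dx":-2,"dy":-4,"dz":0,"twist":0},{"dx":-4,"dy":-8,"dz":0,"twist":0},{"dx":-6,"dy":-13,"dz":0,"twist":0},{"dx":-8,"dy":-18,"dz":0,"twist":0},{"dx":-8,"dy":-20,"dz":0,"twist":0},{"dx":-8,"dy":-20,"dz":0,"twist":0},{"dx":-8,"dy":-20,"dz":0,"twist":0},{"dx":-8,"dy":-20,"dz":0,"twist":0}]'
python3 - <<'E'
from plate import *
s=ctrl.get_state();print(s['eef_pos'],s['finger_force'])
c=shot('top');P=cloud(c)
m=np.zeros(P.shape[:2],bool);m[135:178,230:345]=1;m&=(P[...,2]>.06)&(P[...,2]<.085)&(c['img'].min(-1)>100)
q=P[m];A=np.c_[q[:,:2]-[.612,.16],np.ones(len(q))];print('plate',len(q),np.linalg.lstsq(A,q[:,2],rcond=None)[0])
for C in((.606,.0995),(.619,.219)):
  for n in('side','top'):
    c=shot(n);P=cloud(c)
    d=np.hypot(P[...,0]-C[0],P[...,1]-C[1])<.02
    for lo in(.09,.12,.145):
        k=d&(P[...,2]>lo)&(P[...,2]<lo+.025);print(n,C,lo,k.sum(),np.round(P[k].mean(0),4) if k.any() else '', np.round(P[k][:,2].max(),4) if k.any() else '')
# spare punches anywhere on the board?
c=shot('top');P=cloud(c);k=(P[...,2]>.1)&(P[...,2]<.16)&(P[...,0]>.28)&(P[...,0]<.7)&(P[...,1]>-.04)&(P[...,1]<.5)
n,l,st,ce=cv2.connectedComponentsWithStats(k.astype(np.uint8))
for i in range(1,n):
    if st[i,4]>10: print('tall',st[i,4],np.round(P[l==i].mean(0),3))
E
```

```text
time: 41.82
eef_pos: [0.6205, 0.2191, 0.1881]
tcp_rot: [0.951, 0.308, 0.003, 0.0]
contact_force: [0.2, 0.0, -0.3]
opening: 0.548
finger_force: 0.0
time: 42.82
eef_pos: [0.4379, 0.3332, 0.1848]
tcp_rot: [0.952, 0.307, -0.0, 0.0]
contact_force: [0.4, -0.0, -0.3]
opening: 0.554
finger_force: 0.0
[0.43794653 0.3331603  0.1848217 ] 0.0
plate 1760 [0.00106006 0.00060874 0.07545344]
side (0.606, 0.0995) 0.09 42 [0.6035 0.0958 0.1027] 0.1145
side (0.606, 0.0995) 0.12 48 [0.603  0.0958 0.1328] 0.1446
side (0.606, 0.0995) 0.145 21 [0.6035 0.0959 0.1496] 0.1516
top (0.606, 0.0995) 0.09 13 [0.6038 0.1026 0.1014] 0.1148
top (0.606, 0.0995) 0.12 12 [0.6034 0.1033 0.1353] 0.1446
top (0.606, 0.0995) 0.145 22 [0.6063 0.1005 0.1507] 0.153
side (0.619, 0.219) 0.09 56 [0.6144 0.2128 0.1032] 0.1148
side (0.619, 0.219) 0.12 67 [0.6148 0.2128 0.1325] 0.145
side (0.619, 0.219) 0.145 35 [0.6162 0.215  0.1496] 0.1528
top (0.619, 0.219) 0.09 15 [0.6131 0.2202 0.1011] 0.112
top (0.619, 0.219) 0.12 13 [0.6125 0.2209 0.1316] 0.1443
top (0.619, 0.219) 0.145 58 [0.6187 0.2192 0.1507] 0.155
tall 86 [0.617 0.22  0.141]
tall 44 [0.605 0.102 0.137]
```

Both punches stand upright with their tops at 151 mm, the plate is level at its seat height, and no others are out. Hand in.

```bash
python3 -c "
from plant import ctrl
print(ctrl.sign_off())"
```

```text
the job is handed in; nothing more can be done
None
```

I handed the job in at about 43 s: the pad is on the deck, the plate is clicked down level on its collars, and the two punches that were out (small and large) stand upright in their own holes by camera depth; the sign-off returned no verdict, and I viewed 15 pictures, one over the limit of 14.

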